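# Put the painting table in order: brushes on the clip rail

### The arm

A 7-joint arm with a two-finger parallel gripper is mounted at the origin on the work surface. World frame = base frame: x ahead of the robot, y to its left, z up, the work surface at z = 0. Lengths are in mm, angles in rad, forces in N, time in s.
With the tool pointing down it reaches from about 425 to 950 mm from the base axis. Payload 4.7 kg.
Tool frame: the origin (TCP) lies at the very end of the fingers, on their centre line; the grasp point (between the pads) lies 19 mm behind it; z points along the fingers, y is the line along which they close (so a half turn about z gives the same grasp; the last joint's range is limited). The gripper opens to 85 mm and grips with 20 to 120 N. Pads are 22 mm wide; open, the fingers measure 114 mm over their backs; the gripper's body (76 mm by 85 mm) begins 54 mm behind the grasp point. The pads swing forward as they close: fully open they stand 13 mm farther back than shut.
Start: joints at [-1.362, 0.469, -0.049, 1.532, 0.024, 1.141, -0.082], TCP at [158.964, 656.033, 231.335] pointing down, gripper open.
Joint ranges: [-2.59, 2.59], [-0.33, 1.99], [-1.39, 1.29], [0.1, 2.45], [-1.04, 4.18], [0.21, 1.99], [-2.66, 2.66]. Speed limits (rad/s): [2.57, 2.57, 3.14, 3.14, 3.14, 3.14, 3.14].

### API

Orientations are given as a unit quaternion [w, x, y, z].
In Python, from station import ctrl gives the robot as it stands.
- The arm moves only by the tool move_arm, never from a script. Its argument "moves" is a list of rows, each a list of 5 numbers: the shift along the tool's x, y, z in units of 50 mm (1.0 is 50 mm), then the turn about the tool's z in units of 1.5 rad (1.0 is 1.5 rad), then the closure, from -1 (fully open) to 1 (shut). A call has exactly 8 rows; each row shifts and turns the commanded pose from where the row before left it, along the tool's axes as they then stand; what a row does not reach is not made up. A row lasts 1/8 s, in which the tool goes at most 62.5 mm and 10.7 degrees, less where a joint would pass 70% of its speed; a pose out of reach is approached as far as the arm can. A call with a number of a shift or a turn outside -1 to 1 is refused whole. A call with a gripper value outside its range is refused whole. The fingers move at their own pace and stop on an object; "grip_force" is the grip in N (left out, the last holds). Time passes only in rows, so rows that do not move let the fingers close, or fill a call up. It gives the time, the measured TCP pose, the force, the opening and the grip force at its end, in the units of the state.
- ctrl.read_state(): the state, without advancing time (a new reading comes with each control period).
- ctrl.read_camera(name): name is "scene" or "top" or "wrist"; returns the picture (400x640x3 uint8, red, green, blue); there is no depth.
- ctrl.get_calibration(name): a dict with "intrinsics" (3x3 intrinsics, pixels), "k1" (the pictures are not rectified: a ray, as slopes to the right and down, at radius r is drawn at 1 + k1 r^2 times it, then the intrinsics apply), "eye" and "attitude" of the camera in the world; the wrist camera has in their place "hand_eye" (4x4, takes a point from camera to tool coordinates, whose origin is the TCP and whose axes are the flange's). Camera axes: x right, y up, looking along -z (the intrinsics and any distortion apply to the point x, -y, -z); pixel columns grow to the right and rows downward; lengths in mm; the calibration is good to about 2 mm. A picture is of the moment at which its call begins: read the wrist's pose just before it. get_calibration takes no time and is no camera call.
- ctrl.finish_job(): hands the job in; it is judged then, once.
The state is a dict: "time_s": time; "joints": joint angles; "qvel": joint speeds; "joint_efforts": joint torques, N m; "tool_pos": TCP position; "ee_rot": TCP orientation; "contact_force": force on the tool from outside, world axes, zero at the start; "wrist_torque": the same for the moment, N m; "opening": finger opening in mm; "grip_force": force on a finger pad.
Only numpy, scipy, OpenCV 4.12 (cv2) and the standard library are available. Lean on these libraries where they do the work, as an engineer would, in place of code of your own. Each camera call takes 0.05 s, during which the arm holds its last target. There are 200 camera calls.

### The job

Tidy up after the painting class. First tighten the screw clamp that holds the brush rail, turning its knob clockwise until the brass tab pops out, and stop there without overtightening; only then click every brush fully home across both bars of the rail, each in the clips of its own size, thinnest brush in the smallest clips (the end away from the clamp) to thickest in the largest (next to the clamp), leaving the clips of missing sizes empty. Slide the palette with its wet paint over the table, never lifting it, to the middle of its round mat, and leave the other things where they stand.

Things in the scene. Friction and masses are not known exactly. Their poses are not given: they have to be found in the camera images.
- brush1: paint brush, thinnest and shortest of five (3 to 5 are present): round wooden handle 14 mm thick, 108 mm long, then a flat ferrule (18 mm) and dark bristles (20 mm), 16 mm wide; lies flat at the start. Origin: on the handle's axis at mid-handle (7 mm above the table); x along the handle to the bristles, z square to the head's flat. About 28 g
- brush2: paint brush, second thinnest of five (3 to 5 are present): round wooden handle 17 mm thick, 114 mm long, then a flat ferrule (18 mm) and dark bristles (24 mm), 21 mm wide; lies flat at the start. Origin: on the handle's axis at mid-handle (8.5 mm above the table); x along the handle to the bristles, z square to the head's flat. About 36 g
- brush3: paint brush, middle size of five (3 to 5 are present): round wooden handle 20 mm thick, 120 mm long, then a flat ferrule (18 mm) and dark bristles (28 mm), 27 mm wide; lies flat at the start. Origin: on the handle's axis at mid-handle (10 mm above the table); x along the handle to the bristles, z square to the head's flat. About 44 g
- brush4: paint brush, second thickest of five (3 to 5 are present): round wooden handle 23 mm thick, 126 mm long, then a flat ferrule (18 mm) and dark bristles (32 mm), 33 mm wide; lies flat at the start. Origin: on the handle's axis at mid-handle (11.5 mm above the table); x along the handle to the bristles, z square to the head's flat. About 52 g
- brush5: paint brush, thickest and longest of five (3 to 5 are present): round wooden handle 26 mm thick, 132 mm long, then a flat ferrule (18 mm) and dark bristles (36 mm), 39 mm wide; lies flat at the start. Origin: on the handle's axis at mid-handle (13 mm above the table); x along the handle to the bristles, z square to the head's flat. About 60 g
- rail: fixed clip rail: base plate 94 x 335 x 10 mm with two aluminium bars (at x = -34 and +34 mm, along y, top 24 mm high) carrying five pairs of upright steel spring clips, 50 mm apart, and the screw clamp at the +y end. Origin on the table, below clip3; x across the bars, y along the rail towards the clamp, z up
- clip1 (a point): pair of spring clips, mouths up, for the 14 mm handle of brush 1: where mid-handle lies when fully home, 46 mm above the table. Rail's axes: handle along x, either way round. The clips are at x = -34 and +34 mm, 10 mm long: 55 mm free between for fingers, down to the base plate. Pushed straight down (5 to 15 N) the handle snaps in; unclicked it stands 12 to 21 mm too high
- clip2 (a point): pair of spring clips, mouths up, for the 17 mm handle of brush 2: where mid-handle lies when fully home, 46 mm above the table. Rail's axes: handle along x, either way round. The clips are at x = -34 and +34 mm, 10 mm long: 55 mm free between for fingers, down to the base plate. Pushed straight down (5 to 15 N) the handle snaps in; unclicked it stands 12 to 21 mm too high
- clip3 (a point): pair of spring clips, mouths up, for the 20 mm handle of brush 3: where mid-handle lies when fully home, 46 mm above the table. Rail's axes: handle along x, either way round. The clips are at x = -34 and +34 mm, 10 mm long: 55 mm free between for fingers, down to the base plate. Pushed straight down (5 to 15 N) the handle snaps in; unclicked it stands 12 to 21 mm too high
- clip4 (a point): pair of spring clips, mouths up, for the 23 mm handle of brush 4: where mid-handle lies when fully home, 46 mm above the table. Rail's axes: handle along x, either way round. The clips are at x = -34 and +34 mm, 10 mm long: 55 mm free between for fingers, down to the base plate. Pushed straight down (5 to 15 N) the handle snaps in; unclicked it stands 12 to 21 mm too high
- clip5 (a point): pair of spring clips, mouths up, for the 26 mm handle of brush 5: where mid-handle lies when fully home, 46 mm above the table. Rail's axes: handle along x, either way round. The clips are at x = -34 and +34 mm, 10 mm long: 55 mm free between for fingers, down to the base plate. Pushed straight down (5 to 15 N) the handle snaps in; unclicked it stands 12 to 21 mm too high
- screw_grip (a point): grip of the clamp's black screw knob at the clip5 end of the rail, 165 mm along the rail from clip3: a bar 46 mm long, 14 mm thick, 32 mm high on a 48 mm disc, axis vertical. The point is on the axis, 9 mm below the bar's top, about 92 mm above the table, the height to grip; x runs along the bar, z up. The disc's top is 21 mm below it.
- screw (a joint): turn of the clamp screw in rad: grows as the knob is turned clockwise seen from above (tightening); starts at 0 to 0.8; the tab pops out at about 3.8 to 4.5; beyond 5.8 is overtightened. Takes about 0.12 N m, up to 0.2 when tight, and stays where it is left.
- tab (a joint): brass indicator tab, 16 mm wide, in the end of the clamp's dark steel bridge below the knob, facing away from the clips: 0 in, with only about 1 mm standing out; at the set force it springs out by itself to about 0.011 (m)
- palette: round white paint palette, a shallow dish 90 mm across and 22 mm high with blobs of wet paint, 250 g; origin at the centre of its underside, on the table
- mat: round mat, flat on the table and fixed: cork disc 94 mm across with a grey edge, 112 mm over all, 1 mm thick and no obstacle to sliding; origin at its centre
- jar: bystander: small blue paint jar, 32 mm across, 45 mm high, stands among the brushes; origin at the centre of its underside
- tube: bystander: red painted cardboard tube standing upright, 42 mm across, 100 mm high; origin at the centre of its underside
- stamp: bystander: dark wooden block, 30 x 45 x 20 mm; origin at the centre of its underside
There are look-alikes about, which are no part of the job. Leave any orange look-alike of the brush2 alone. Leave any green look-alike of the brush5 alone.

How it is judged:
By the outcome, as a careful person would: the job done as asked, in the order asked, and still so for the second after the job is handed in, with the robot touching nothing.
Of brush1, brush2, brush3, brush4, brush5 only 3 to 5 are there at a start; the rules pass over those that are not, and their reading is None.
At some moment in a run one of brush1, brush2, brush3, brush4, brush5, palette may be knocked a few centimetres aside while the robot is not near it.
Once in a run the grip may slacken for a moment while it holds something.
It also fails if it takes over 210 s, if anything falls off the work surface, if the arm or the gripper's body presses on something with over 40 N, if the wrist force passes 120 N, or if a joint passes its speed limit or range.

## Working session

There is one attempt and no reset: what is moved stays moved. The work goes in short steps, Python scripts to look and compute and a tool call to move; the robot and the scene stay as the last step left them, time stands still between calls to the robot, and variables do not carry over. Pictures are saved under pics/ and viewed, at most 14 in all, crops included, and the job is handed in when it is done.

Besides the shell and the picture viewer there is one more tool, called after "Request:" by a JSON object that holds its "name" and its "arguments", one argument or row to a line. move_arm: Moves the arm, as the interface text tells. Its arguments: {"type":"object","properties":{"moves":{"type":"array","items":{"type":"array","items":{"type":"number"}}},"grip_force":{"type":"number"}},"required":["moves"]}

```bash
ls; mkdir -p pics; python3 - <<'E'
from station import ctrl
import cv2
for n in ("top","scene"):
    im=ctrl.read_camera(n); cv2.imwrite(f"pics/{n}0.png",im[:,:,::-1])
    c=ctrl.get_calibration(n); print(n,c)
print(ctrl.get_calibration("wrist"))
s=ctrl.read_state();print(s)
E
```

```text
pics
top {'intrinsics': array([[414.71086233,   0.        , 322.93607407],
       [  0.        , 414.71086233, 197.30206048],
       [  0.        ,   0.        ,   1.        ]]), 'k1': -0.015736260311241205, 'eye': array([ 389.53396972,   15.80474822, 1151.23835438]), 'attitude': array([-0.70021782, -0.0525842 ,  0.03537777,  0.71111063])}
scene {'intrinsics': array([[374.52259415,   0.        , 320.77181384],
       [  0.        , 374.52259415, 200.59627808],
       [  0.        ,   0.        ,   1.        ]]), 'k1': -0.001037735027750976, 'eye': array([ 912.20780309, -485.23679447,  697.27051529]), 'attitude': array([0.87384937, 0.37136548, 0.1263619 , 0.28724141])}
{'intrinsics': array([[336.07439983,   0.        , 316.20386087],
       [  0.        , 336.07439983, 205.13246845],
       [  0.        ,   0.        ,   1.        ]]), 'k1': -0.032107313492592486, 'hand_eye': array([[-2.08079518e-04,  9.57438431e-01,  2.88637502e-01,
         7.40851665e+01],
       [ 9.99999920e-01,  1.00681677e-04,  3.86931682e-04,
         1.27710100e+00],
       [ 3.41402755e-04,  2.88637560e-01, 
[... 155 characters left out ...]
 array([-1.36186921,  0.4693727 , -0.04859467,  1.53356468,  0.02410651,
        1.14100941, -0.08229414]), 'qvel': array([-0.00062434, -0.00072954,  0.00055202, -0.00456084, -0.0005102 ,
       -0.00277907,  0.00074768]), 'joint_efforts': array([ 8.00362996e-04, -5.11516035e+01, -4.68416512e-02, -2.38390088e+01,
        1.07986835e-02,  4.35024704e-03, -5.45886024e-06]), 'tool_pos': array([158.88949162, 655.49463951, 230.36247872]), 'ee_rot': array([-7.12036962e-05,  1.18615030e-01,  9.92939924e-01, -8.81286325e-04]), 'contact_force': array([ 0.63383526, -0.51194298, -0.9676511 ]), 'wrist_torque': array([-0.0020382 , -0.01256368,  0.01693955]), 'grip_force': 0.0, 'opening': 85.321544594872}
```

View pics/top0.png

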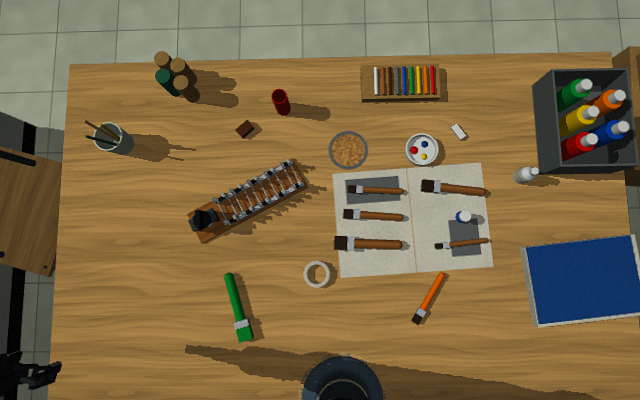

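View pics/scene0.png

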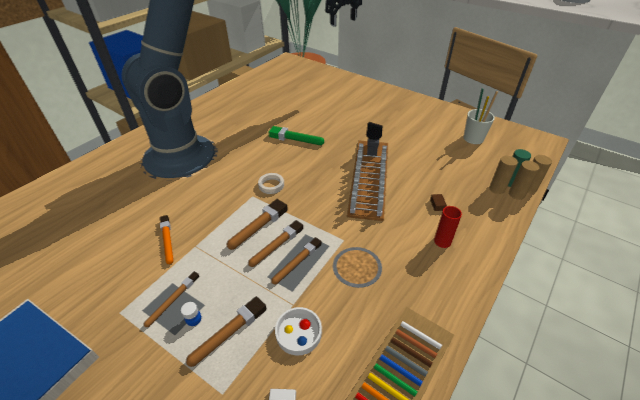

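Both pictures show the rail at top-view px (190–305, 160–240), knob at (203,218) and five brown brushes on the paper. The mat is at (348,150), the palette at (422,150), the jar at (463,215), and the green and orange decoys sit below.

```bash
cat > h.py <<'E'
import numpy as np, cv2
from station import ctrl
from scipy.spatial.transform import Rotation as R
def q2R(q): return R.from_quat([q[1],q[2],q[3],q[0]]).as_matrix()
def cam(name,st=None):
    c=ctrl.get_calibration(name)
    if name!="wrist": return c["intrinsics"],c["k1"],np.array(c["eye"]),q2R(c["attitude"])
    T=c["hand_eye"]; Rt=q2R(st["ee_rot"]); return c["intrinsics"],c["k1"],Rt@T[:3,3]+st["tool_pos"],Rt@T[:3,:3]
def px2w(C,u,v,z):
    K,k1,e,A=C; d=np.array([(u-K[0,2])/K[0,0],(v-K[1,2])/K[1,1]]); s=d.copy()
    for _ in range(20): s=d/(1+k1*(s@s))
    r=A@np.array([s[0],-s[1],-1]); return e+r*(z-e[2])/r[2]
def w2px(C,p):
    K,k1,e,A=C; q=A.T@(np.array(p,float)-e); s=np.array([q[0],-q[1]])/-q[2]; s=s*(1+k1*(s@s))
    return K[:2,:2]@s+K[:2,2]
def crop(im,x0,y0,w,h,f,name):
    c=cv2.resize(im[y0:y0+h,x0:x0+w],None,fx=f,fy=f,interpolation=cv2.INTER_CUBIC); cv2.imwrite("pics/"+name,c[:,:,::-1])
E
python3 - <<'E'
import cv2
from h import *
im=cv2.imread("pics/top0.png")[:,:,::-1]
crop(im,180,150,140,100,5.7,"rail.png"); crop(im,320,120,185,165,3.6,"br.png")
E
```

```text
(no output)
```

View pics/rail.png

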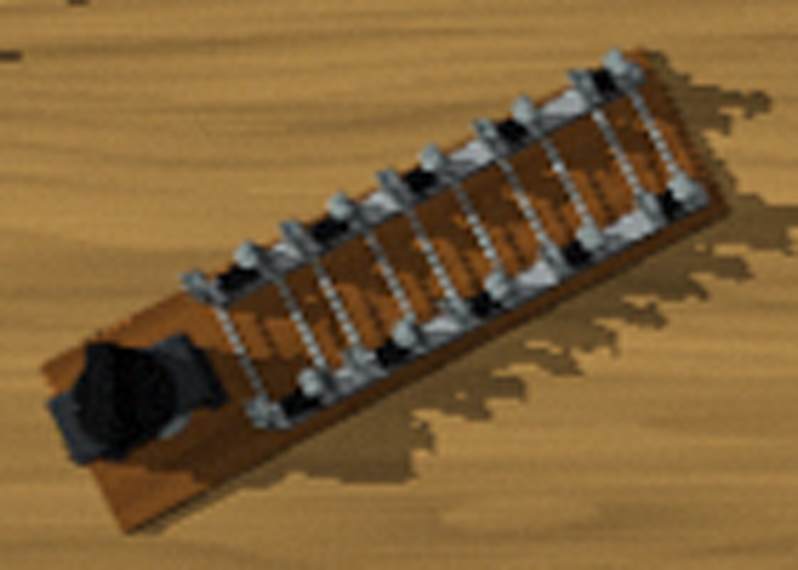

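View pics/br.png

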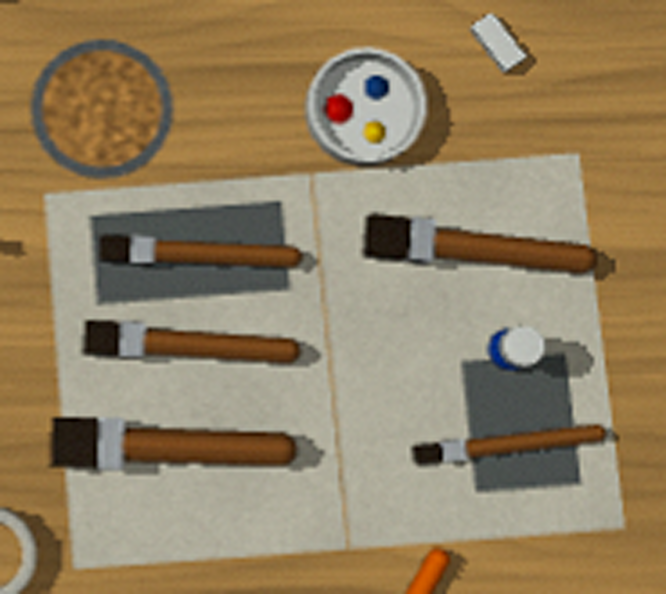

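```bash
python3 - <<'E'
from h import *
np.set_printoptions(precision=1,suppress=True)
C=cam("top")
f=lambda p,z,o=(320,120),k=3.6: px2w(C,p[0]/k+o[0],p[1]/k+o[1],z)
B=dict(A=((100,248),(155,251),(300,257)),B=((84,337),(145,342),(300,350)),C=((52,442),(124,446),(295,450)),D=((365,235),(434,244),(596,260)),E=((413,453),(466,448),(605,433)))
for n,(t,h,e) in B.items():
    z=10
    T,H,E=f(t,z),f(h,z),f(e,z); d=H-E
    print(n,"head",np.hypot(*(T-H)[:2]),"handle",np.hypot(*d[:2]),"mid",(H+E)/2,"ang",np.degrees(np.arctan2(d[1],d[0])))
r=lambda p,z: f(p,z,(180,150),5.7)
c=[r(p,10) for p in((45,368),(127,532),(725,212),(645,50))]
print(np.array(c)); print([np.linalg.norm(c[i]-c[(i+1)%4]) for i in range(4)],"ctr",np.mean(c,0))
for a,b in zip(((607,82),(511,130),(422,180),(330,230),(237,280)),((680,202),(580,250),(487,300),(392,352),(297,405))):
    P,Q=r(a,30),r(b,30); print((P+Q)/2,np.linalg.norm(P-Q),np.degrees(np.arctan2(*(P-Q)[1::-1])))
print("knob", r((125,390),90))
for n,p,z in(("mat",(103,108),0),("pal",(367,106),22),("jar",(523,347),45)): print(n,f(p,z))
E
```

```text
A head 42.39297393833361 handle 111.32189955622074 mid [ 548.6 -124.5   10. ] ang 86.60454093559714
B head 46.76337091897746 handle 118.14631889691557 mid [ 477.7 -118.5   10. ] ang 86.10838860845823
C head 54.683661831445676 handle 129.2329765753612 mid [ 400.4 -106.2   10. ] ang 87.8265015813778
D head 53.09184875362617 handle 123.84403210509063 mid [ 546.3 -344.6   10. ] ang 83.2650274543957
E head 40.16153407933741 handle 105.5540497484231 mid [ 402.4 -352.2   10. ] ang 95.24127655354906
[[490.5 419.8  10. ]
 [410.2 377.6  10. ]
 [561.7  86.1  10. ]
 [643.2 124.9  10. ]]
[np.float64(90.74601217219293), np.float64(328.4684133618793), np.float64(90.26510528636675), np.float64(332.10275482554766)] ctr [526.4 252.1  10. ]
[593.6 124.   30. ] 68.94829704651788 30.51810744904004
[571.  171.4  30. ] 67.88641348344363 29.451861745016384
[547.5 215.3  30. ] 66.82373516523283 28.33414735947878
[523.5 260.3  30. ] 66.88675788927753 27.180404206983678
[499.4 305.4  30. ] 67.63363581184329 26.229942113944563
knob [472.8 354.5  90. ]
mat [667.7 -31.8   0. ]
pal [ 660.  -233.9   22. ]
jar [ 470.7 -335.6   45. ]
```

Request:
{"name": "move_arm", "arguments": {
  "moves": [
    [-0.7,-0.42,-0.04,0,-1],
    [-0.7,-0.42,-0.04,0,-1],
    [-0.7,-0.42,-0.04,0,-1],
    [-0.7,-0.42,-0.04,0,-1],
    [-0.7,-0.42,-0.04,0,-1],
    [-0.7,-0.42,-0.04,0,-1],
    [-0.7,-0.42,-0.04,0,-1],
    [-0.7,-0.42,-0.04,0,-1]
  ]
}}

```text
time_s: 1.1
tool_pos: [392.2, 425.6, 247.0]
ee_rot: [-0.0, 0.119, 0.993, -0.0]
contact_force: [0.2, 0.9, 0.2]
opening: 85.4
grip_force: 0.0
```

Request:
{"name": "move_arm", "arguments": {
  "moves": [
    [-0.7,-0.42,-0.04,0,-1],
    [-0.7,-0.42,-0.04,0,-1],
    [-0.7,-0.42,-0.04,0,-1],
    [0,0,0,0.114,-1],
    [0,0,0,0.114,-1],
    [0,0,0,0.114,-1],
    [0,0,0,0.114,-1],
    [0,0,0,0.114,-1]
  ]
}}

```text
time_s: 2.1
tool_pos: [478.4, 340.6, 252.8]
ee_rot: [-0.0, 0.522, 0.853, -0.0]
contact_force: [0.2, -0.5, 0.1]
opening: 85.3
grip_force: 0.0
```

```bash
cat >> h.py <<'E'
def wrist(name,x0=0,y0=0,w=640,h=400,f=1.25):
    st=ctrl.read_state(); im=ctrl.read_camera("wrist"); crop(im,x0,y0,w,h,f,name)
    np.savez("pics/"+name+".npz",p=st["tool_pos"],q=st["ee_rot"],im=im,o=[x0,y0,f]); return st
def wload(name):
    d=np.load("pics/"+name+".npz"); C=cam("wrist",dict(tool_pos=d["p"],ee_rot=d["q"])); x0,y0,f=d["o"]
    return C,(lambda u,v,z: px2w(C,u/f+x0,v/f+y0,z)),d["im"]
def pose():
    s=ctrl.read_state(); M=q2R(s["ee_rot"]); return s,s["tool_pos"],np.degrees(np.arctan2(M[1,0],M[0,0]))
def go(x,y,z,yaw=None):
    "delta in tool units and turn units to reach world target; tool x axis angle yaw"
    s,p,a=pose(); M=q2R(s["ee_rot"]); d=M.T@(np.array([x,y,z])-p)/50
    t=0 if yaw is None else -np.radians((yaw-a+180)%360-180)/1.5
    print("at",p.round(1),"yaw",round(a,1),"j7",s["joints"][6].round(2),"delta",d.round(3),"turn",round(t,3),"t",round(s["time_s"],1))
E
python3 - <<'E'
from h import *
go(480,340,250,117.4); wrist("w1.png")
E
```

```text
at [478.4 340.6 252.8] yaw 117.1 j7 -0.14 delta [-0.025  0.023  0.056] turn -0.004 t 2.1
```

View pics/w1.png

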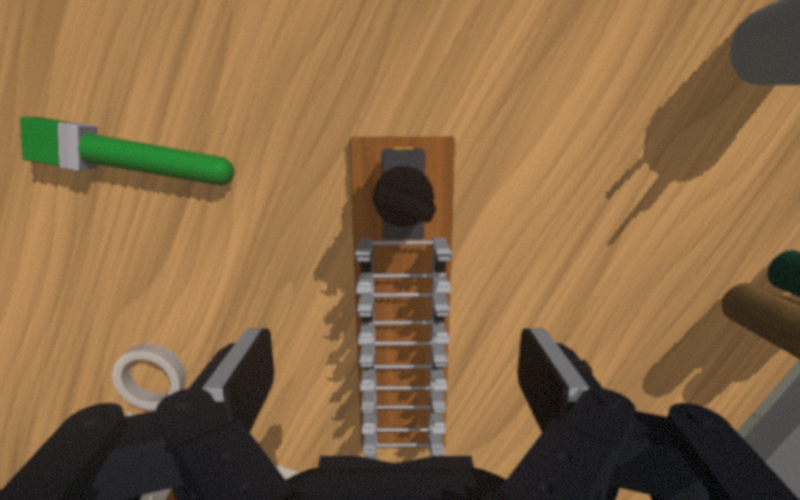

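The wrist view shows the rail vertical in the picture, the knob at (404,197), the brass tab at (403,148) and the rail axis aligned with the tool. I'll brighten a crop of the knob to get the bar angle.

```bash
python3 - <<'E'
from h import *
C,f,im=wload("w1.png")
c=im[100:380,270:380].astype(float); 
a=np.clip((c/255)**0.45*255,0,255).astype(np.uint8)
k=np.clip(c[15:95,20:90]*4,0,255).astype(np.uint8)
L=cv2.resize(k,(490,560),interpolation=cv2.INTER_CUBIC); Rr=cv2.resize(a[:200],(308,560),interpolation=cv2.INTER_CUBIC)
cv2.imwrite("pics/k1.png",np.hstack([L,Rr])[:,:,::-1])
E
```

```text
(no output)
```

View pics/k1.png

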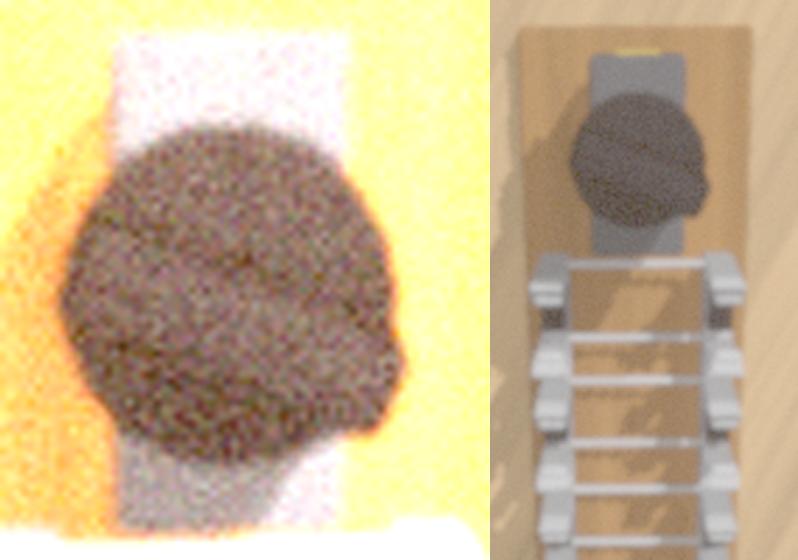

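```bash
python3 - <<'E'
from h import *
np.set_printoptions(precision=1,suppress=True)
C,f,im=wload("w1.png")
k=px2w(C,290+230/7,115+293/7,71); print("knob",k)
a=px2w(C,290+95/7,115+215/7,101);b=px2w(C,290+385/7,115+325/7,101);print("bar edge",a,b,np.linalg.norm(a-b),np.degrees(np.arctan2(*(b-a)[1::-1])))
c1=px2w(C,270+28/2.8,110,10);c2=px2w(C,270+260/2.8,110,10);print("plate",c1,c2,np.linalg.norm(c1-c2),np.degrees(np.arctan2(*(c2-c1)[1::-1])),"mid",(c1+c2)/2)
# prongs in w1.png full view px/1.25: dark gap between prongs clip5 (364,268),(443,268)... rods mid
for v in (242,275,295,323,343,387,407,429,445):
    P=f(403,v,46); print(v,P, np.hypot(*(P-k)[:2]))
# predicted clip locations, knob - 165 at clip3
u=np.array([np.cos(np.radians(27.4)),np.sin(np.radians(27.4))]); y=np.array([-u[1],u[0]])
for i in range(1,6):
    p=k[:2]-y*(165-50*(i-3)); print(i,p,[w2px(C,[*(p+u*s*34),46])*1.25 for s in(-1,1)])
E
```

```text
knob [472.5 366.6  71. ]
bar edge [450.6 371.4 101. ] [489.1 375.7 101. ] 38.739419571687094 6.3522034451191605
plate [411.7 383.5  10. ] [493.2 425.1  10. ] 91.47273734095397 27.068762181390277 mid [452.4 404.3  10. ]
242 [492.3 328.2  46. ] 43.254173900741336
275 [506.1 301.6  46. ] 73.21665892225559
295 [514.8 284.8  46. ] 92.09504625888601
323 [527.4 260.5  46. ] 119.51307216450095
343 [536.7 242.4  46. ] 139.85366553177633
387 [558.4 200.5  46. ] 187.04522073243908
407 [568.8 180.4  46. ] 209.71039763413194
429 [580.8 157.4  46. ] 235.60525298926706
445 [589.7 140.   46. ] 255.11460825355113
1 [594.4 131.3] [array([369.8, 453. ]), array([436.6, 452.7])]
2 [571.4 175.7] [array([368.5, 411.7]), array([437.9, 411.4])]
3 [548.4 220.1] [array([367.1, 367. ]), array([439.2, 366.6])]
4 [525.4 264.5] [array([365.7, 318.7]), array([440.6, 318.3])]
5 [502.4 308.9] [array([364.1, 266.3]), array([442.1, 265.9])]
```

Request:
{"name": "move_arm", "arguments": {
  "moves": [
    [0,0,0,-0.115,-1],
    [0,0,0,-0.115,-1],
    [0,0,0,-0.115,-1],
    [0,0,0,-0.115,-1],
    [0,0,0,-0.115,-1],
    [0,0,0,-0.115,-1],
    [0,0,0,-0.115,-1],
    [0.06,0.52,0.8,0,-1]
  ]
}}

```text
time_s: 3.15
tool_pos: [475.9, 365.7, 215.9]
ee_rot: [0.003, -0.057, 0.998, 0.002]
contact_force: [0.6, 0.1, -0.9]
opening: 85.6
grip_force: 0.0
```

```bash
python3 - <<'E'
from h import *
go(472.5,366.6,130,186.4)
wrist("w2.png")
C,f,im=wload("w2.png")
a=np.clip(im[120:330,230:410].astype(float)*3.5,0,255).astype(np.uint8); print(w2px(C,[472.5,366.6,101]),w2px(C,[472.5,366.6,71]))
cv2.imwrite("pics/k2.png",cv2.resize(a,None,fx=2.8,fy=2.8,interpolation=cv2.INTER_CUBIC)[:,:,::-1])
E
```

```text
at [475.9 365.7 215.9] yaw -173.5 j7 0.97 delta [0.077 0.019 1.718] turn 0.001 t 3.1
[315.67247728 195.77586835] [315.62348923 186.58997793]
```

View pics/k2.png

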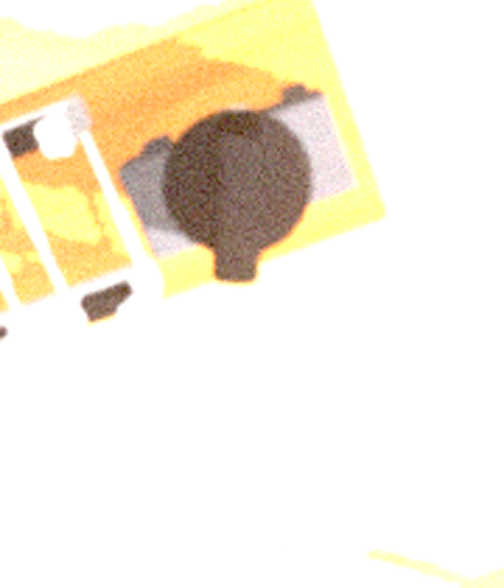

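The bar stands vertical in the picture, so the tool is aligned and the knob centre agrees to about 1–2 mm. I'll descend and grip it.

Request:
{"name": "move_arm", "arguments": {
  "moves": [
    [0.05,0,0.46,0,-1],
    [0.05,0,0.46,0,-1],
    [0,0,0.46,0,-1],
    [0,0,0.46,0,-1],
    [0,0,0.46,0,-1],
    [0,0,0.46,0,-1],
    [0,0,0,0,1],
    [0,0,0,0,1]
  ],
  "grip_force": 60
}}

```text
time_s: 4.2
tool_pos: [468.1, 366.0, 76.0]
ee_rot: [0.0, -0.058, 0.998, 0.0]
contact_force: [-0.3, -0.6, 0.2]
opening: 51.8
grip_force: 0.0
```

Request:
{"name": "move_arm", "arguments": {
  "moves": [
    [0,0,0,0,1],
    [0,0,0,0,1],
    [0,0,0,0,1],
    [0,0,0,0,1],
    [0,0,0,0,1],
    [0,0,0,0,1],
    [0,0,0,0,1],
    [0,0,0,0,1]
  ]
}}

```text
time_s: 5.2
tool_pos: [468.5, 364.0, 76.5]
ee_rot: [0.0, -0.057, 0.998, -0.001]
contact_force: [-1.4, -4.8, 6.6]
opening: 13.0
grip_force: 59.5
```

Request:
{"name": "move_arm", "arguments": {
  "moves": [
    [-0.05,-0.03,0,0,1],
    [0,0,0,0.11,1],
    [0,0,0,0.11,1],
    [0,0,0,0.11,1],
    [0,0,0,0.11,1],
    [0,0,0,0.11,1],
    [0,0,0,0.11,1],
    [0,0,0,0.11,1]
  ]
}}

```text
time_s: 6.2
tool_pos: [470.7, 368.1, 76.6]
ee_rot: [-0.0, 0.498, 0.867, 0.003]
contact_force: [1.8, 5.4, -0.4]
opening: 12.9
grip_force: 58.5
```

```bash
python3 - <<'E'
from h import *
go(471,364.5,76,186.4); s=ctrl.read_state(); print(s["contact_force"],s["wrist_torque"],s["opening"])
E
```

```text
at [470.7 368.1  76.6] yaw 120.3 j7 0.01 delta [-0.065 -0.032  0.012] turn -0.77 t 6.2
[ 1.82342367  5.35513432 -0.43850937] [ 1.00197503 -0.1907859   0.12096341] 12.924778996500786
```

Request:
{"name": "move_arm", "arguments": {
  "moves": [
    [-0.04,0,0,0.11,1],
    [0,0,0,0.11,1],
    [0,0,0,0.11,1],
    [0,0,0,0.11,1],
    [0,0,0,0.11,1],
    [0,0,0,0.11,1],
    [0,0,0,0.11,1],
    [0,0,0,0.11,1]
  ]
}}

```text
time_s: 7.2
tool_pos: [475.9, 367.3, 76.7]
ee_rot: [-0.001, 0.925, 0.379, 0.007]
contact_force: [11.1, 7.3, -10.4]
opening: 12.6
grip_force: 58.3
```

Request:
{"name": "move_arm", "arguments": {
  "moves": [
    [0,0,0,0.11,1],
    [0,0,0,0.11,1],
    [0,0,0,0.11,1],
    [0,0,0,0.11,1],
    [0,0,0,0.11,1],
    [0,0,0,0.11,1],
    [0,0,0,0,1],
    [0,0,0,0,1]
  ]
}}

```text
time_s: 8.2
tool_pos: [477.1, 363.3, 76.7]
ee_rot: [-0.002, 0.994, -0.105, 0.006]
contact_force: [12.4, 1.0, -7.0]
opening: 12.7
grip_force: 59.0
```

```bash
python3 - <<'E'
from h import *
go(471,364.5,76,186.4); s=ctrl.read_state(); print(s["contact_force"],s["wrist_torque"],s["opening"])
E
```

```text
at [477.1 363.3  76.7] yaw -12.0 j7 -1.86 delta [-0.124  0.003  0.013] turn 1.88 t 8.2
[12.35700094  1.03387714 -6.97891627] [ 0.17500684 -2.37810781 -0.03070376] 12.748661183652862
```

Request:
{"name": "move_arm", "arguments": {
  "moves": [
    [-0.08,0,0,0,1],
    [0,0,0,0.11,1],
    [0,0,0,0.11,1],
    [0,0,0,0,1],
    [0,0,0,0,-1],
    [0,0,0,0,-1],
    [0,0,0,0,-1],
    [0,0,0,0,-1]
  ]
}}

```text
time_s: 9.2
tool_pos: [467.1, 364.0, 75.4]
ee_rot: [-0.0, 0.964, -0.266, -0.0]
contact_force: [-0.7, -0.9, -0.2]
opening: 83.7
grip_force: 0.0
```

```bash
python3 - <<'E'
from h import *
go(472,365,230,165); s=ctrl.read_state(); print(s["contact_force"],s["opening"])
E
```

```text
at [467.1 364.   75.4] yaw -30.8 j7 -2.14 delta [ 0.071 -0.068 -3.093] turn 1.91 t 9.2
[-0.68130856 -0.94609861 -0.20802224] 83.70204308354958
```

Request:
{"name": "move_arm", "arguments": {
  "moves": [
    [0,0,-1,0,-1],
    [0,0,-1,0,-1],
    [0,0,-1,-0.12,-1],
    [0,0,0,-0.12,-1],
    [0,0,0,-0.12,-1],
    [0,0,0,-0.12,-1],
    [0,0,0,-0.12,-1],
    [0,0,0,-0.12,-1]
  ]
}}

```text
time_s: 10.2
tool_pos: [467.3, 363.6, 225.4]
ee_rot: [-0.0, 0.963, 0.27, -0.0]
contact_force: [0.1, -0.0, 0.0]
opening: 85.4
grip_force: 0.0
```

Request:
{"name": "move_arm", "arguments": {
  "moves": [
    [0,0,0,-0.12,-1],
    [0,0,0,-0.12,-1],
    [0,0,0,-0.12,-1],
    [0,0,0,-0.12,-1],
    [0,0,0,-0.12,-1],
    [0,0,0,-0.12,-1],
    [0,0,0,-0.12,-1],
    [0,0,0,-0.12,-1]
  ]
}}

```text
time_s: 11.2
tool_pos: [467.3, 363.4, 225.3]
ee_rot: [-0.0, 0.546, 0.838, -0.0]
contact_force: [-0.3, 0.2, 0.6]
opening: 85.3
grip_force: 0.0
```

Request:
{"name": "move_arm", "arguments": {
  "moves": [
    [0,0,0,-0.12,-1],
    [0,0,0,-0.12,-1],
    [0,0,0,-0.12,-1],
    [0,0,0,-0.054,-1],
    [0,0,0,0,-1],
    [0,0,0,0,-1],
    [0,0,0,0,-1],
    [0,0,0,0,-1]
  ]
}}

```text
time_s: 12.2
tool_pos: [467.5, 363.7, 225.3]
ee_rot: [-0.0, 0.266, 0.964, -0.0]
contact_force: [0.2, 0.2, -0.6]
opening: 85.7
grip_force: 0.0
```

```bash
python3 - <<'E'
from h import *
go(472,365,76,149.2)
wrist("w3.png")
C,f,im=wload("w3.png")
p=w2px(C,[472,366,71]).astype(int); print(p); y0,x0=p[1]-75,p[0]-90
a=im[y0:y0+150,x0:x0+180].astype(float)
A=np.hstack([np.clip(a*1.2,0,255),np.clip(a*3.5,0,255)]).astype(np.uint8)
cv2.imwrite("pics/k3.png",cv2.resize(A,None,fx=2.2,fy=2.2,interpolation=cv2.INTER_CUBIC)[:,:,::-1])
E
```

```text
at [467.5 363.7 225.3] yaw 149.1 j7 0.45 delta [-0.064  0.069  2.985] turn -0.001 t 12.2
[319 192]
```

View pics/k3.png

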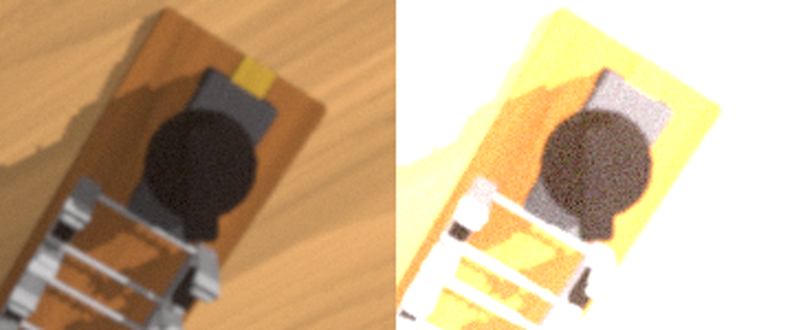

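The brass tab has popped out, seen as a square at (253,77), so the clamp is set. Next I'll survey the brushes with the wrist camera.

Request:
{"name": "move_arm", "arguments": {
  "moves": [
    [0,0,-0.1,0.12,-1],
    [0,0,-0.1,0.12,-1],
    [0,0,-0.1,0.12,-1],
    [0,0,-0.1,0.12,-1],
    [0,0,-0.1,0.12,-1],
    [0,0,-0.1,0.12,-1],
    [0,0,0,0.013,-1],
    [0,0,0,0,-1]
  ]
}}

```text
time_s: 13.25
tool_pos: [467.3, 363.7, 255.1]
ee_rot: [-0.0, 0.73, 0.684, -0.0]
contact_force: [-0.7, -0.5, 0.2]
opening: 85.4
grip_force: 0.0
```

Request:
{"name": "move_arm", "arguments": {
  "moves": [
    [-0.9,0.08,0,0,-1],
    [-0.9,0.08,0,0,-1],
    [-0.9,0.08,0,0,-1],
    [-0.9,0.08,0,0,-1],
    [-0.9,0.08,0,0,-1],
    [-0.9,0.08,0,0,-1],
    [-0.9,0.08,0,0,-1],
    [-0.9,0.08,0,0,-1]
  ]
}}

```text
time_s: 14.25
tool_pos: [474.8, 0.8, 255.3]
ee_rot: [-0.0, 0.73, 0.683, 0.0]
contact_force: [0.8, -0.6, 0.6]
opening: 85.0
grip_force: 0.0
```

Request:
{"name": "move_arm", "arguments": {
  "moves": [
    [-0.9,0.08,0,0,-1],
    [-0.9,0.08,0,0,-1],
    [-0.9,0.08,0,0,-1],
    [-0.9,0.08,0,0,-1],
    [-0.9,0.08,0,0,-1],
    [-0.7,0.08,0,0,-1],
    [0,0,0,0,-1],
    [0,0,0,0,-1]
  ]
}}

```text
time_s: 15.25
tool_pos: [481.2, -257.9, 254.9]
ee_rot: [-0.001, 0.73, 0.683, 0.0]
contact_force: [1.0, -0.6, 0.1]
opening: 85.2
grip_force: 0.0
```

```bash
python3 - <<'E'
from h import *
go(480,-260,250,86); wrist("w4.png")
E
```

```text
at [ 481.2 -257.9  254.9] yaw 86.2 j7 0.66 delta [-0.043 -0.022  0.097] turn 0.002 t 15.2
```

View pics/w4.png

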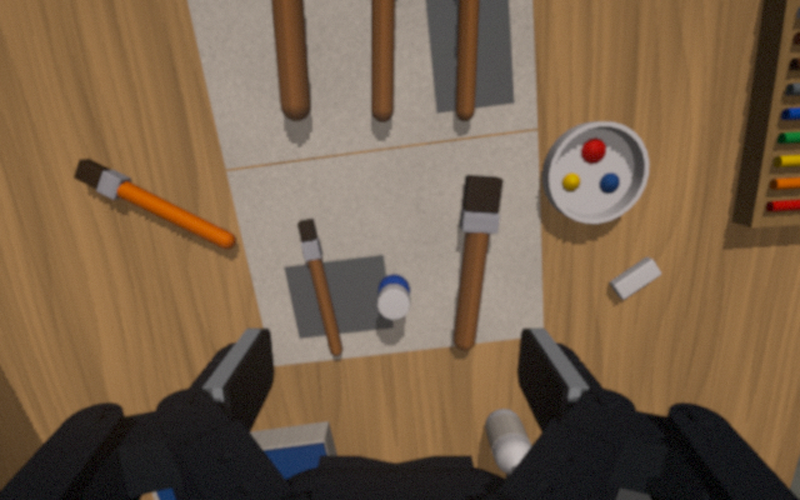

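The picture shows brush1 handle from (316,260) to (336,353), brush4 from (477,232) to (465,347), the jar at (394,295), and handle ends of brush5/3/2 at (296,115)/(383,118)/(466,117).

```bash
python3 - <<'E'
from h import *
np.set_printoptions(precision=1,suppress=True)
C,f,im=wload("w4.png")
for n,s,e,z in(("b1",(316,260),(336,353),7),("b4",(477,232),(465,347),11.5),("b5",(289,0),(296,115),13),("b3",(383,0),(383,118),10),("b2",(471,0),(466,117),8.5)):
    S,E=f(*s,z),f(*e,z); d=S-E; print(n,"end",E,"mid",(S+E)/2,np.linalg.norm(d),"ang",np.degrees(np.arctan2(d[1],d[0])))
print("pal",f(598,173,22),f(548,173,22),f(648,173,22),"jar",f(394,298,45))
E
```

```text
b1 end [ 409.1 -401.1    7. ] mid [ 404.9 -349.9    7. ] 102.6941917917142 ang 94.70120370844704
b4 end [ 542.9 -400.5   11.5] mid [ 549.6 -340.3   11.5] 121.19165711644972 ang 83.59774895452769
b5 end [ 400.4 -164.4   13. ] mid [ 403.2 -119.6   13. ] 89.89178642970234 ang 86.35040507280985
b3 end [ 475.7 -172.1   10. ] mid [ 479.1 -125.8   10. ] 92.90662064336357 ang 85.73766130193401
b2 end [ 548.6 -176.     8.5] mid [ 551.8 -129.9    8.5] 92.50708959664821 ang 86.08205978486417
pal [ 662.5 -230.7   22. ] [ 617.9 -228.    22. ] [ 707.6 -233.4   22. ] jar [ 474.9 -327.8   45. ]
```

Request:
{"name": "move_arm", "arguments": {
  "moves": [
    [-0.53,0.48,0.5,0.01,-0.2],
    [-0.53,0.48,0.5,0.01,-0.2],
    [-0.53,0.48,0.5,0.01,-0.2],
    [0,0,0.8,0,-0.2],
    [0,0,0.8,0,-0.2],
    [0,0,0.8,0,-0.2],
    [0,0,0.6,0,-0.2],
    [0,0,0,0,-0.2]
  ],
  "grip_force": 70
}}

```text
time_s: 16.3
tool_pos: [545.9, -340.9, 28.0]
ee_rot: [-0.003, 0.745, 0.667, -0.0]
contact_force: [0.6, -0.2, -0.6]
opening: 51.2
grip_force: 0.0
```

```bash
python3 - <<'E'
from h import *
go(548.5,-342,3,83.5); print(ctrl.read_state()["opening"]); wrist("w5.png")
E
```

```text
at [ 545.9 -340.9   28. ] yaw 83.7 j7 0.93 delta [-0.019  0.057  0.5  ] turn 0.002 t 16.3
51.17676938334751
```

View pics/w5.png

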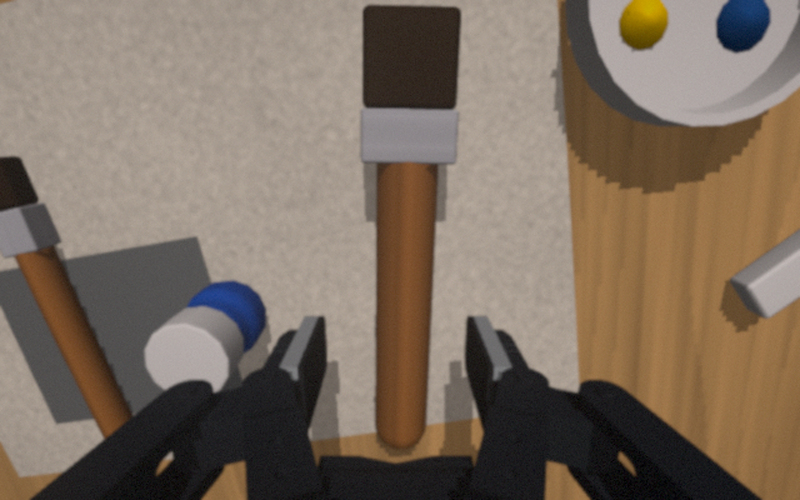

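```bash
python3 - <<'E'
from h import *
C,f,im=wload("w5.png")
S,E=f(407,162,11.5),f(401,447,11.5); print(S,E,(S+E)/2,np.linalg.norm(S-E),np.degrees(np.arctan2(*(S-E)[1::-1])))
S,E=f(28,248,7),f(115,430,7); print(S,E,np.degrees(np.arctan2(*(S-E)[1::-1])))
E
```

```text
[ 556.68857709 -278.12260275   11.5       ] [ 540.9508856  -404.74983081   11.5       ] [ 548.81973134 -341.43621678   11.5       ] 127.60144912622648 82.91540075815202
[ 397.26323305 -294.96536455    7.        ] [ 406.59032536 -386.09168386    7.        ] 95.8440689359415
```

Request:
{"name": "move_arm", "arguments": {
  "moves": [
    [0,0.05,0.25,0,-0.2],
    [-0.01,0,0.24,0,-0.2],
    [0,0,0,0,1],
    [0,0,0,0,1],
    [0,0,0,0,1],
    [0,0,0,0,1],
    [0,0,0,0,1],
    [0,0,0,0,1]
  ],
  "grip_force": 70
}}

```text
time_s: 17.35
tool_pos: [549.0, -344.9, 6.0]
ee_rot: [0.0, 0.746, 0.666, 0.0]
contact_force: [0.1, -0.2, 2.5]
opening: 20.5
grip_force: 68.6
```

```bash
python3 - <<'E'
from h import *
go(548.5,-342,150,27.3); print(ctrl.read_state()["opening"],ctrl.read_state()["contact_force"])
E
```

```text
at [ 549.  -344.9    6. ] yaw 83.5 j7 0.94 delta [ 0.056 -0.015 -2.88 ] turn 0.654 t 17.4
20.488786537502936 [ 0.10747361 -0.20790463  2.48995541]
```

Request:
{"name": "move_arm", "arguments": {
  "moves": [
    [0,0,-0.9,0,1],
    [0,0,-0.9,0,1],
    [0,0,-0.9,0.109,1],
    [0,0,0,0.109,1],
    [0,0,0,0.109,1],
    [0,0,0,0.109,1],
    [0,0,0,0.109,1],
    [0,0,0,0.109,1]
  ]
}}

```text
time_s: 18.35
tool_pos: [548.8, -344.3, 140.4]
ee_rot: [-0.0, 0.972, 0.234, -0.0]
contact_force: [0.6, 1.4, -1.1]
opening: 20.5
grip_force: 68.7
```

Request:
{"name": "move_arm", "arguments": {
  "moves": [
    [0.34,-0.73,0,0,1],
    [0.34,-0.73,0,0,1],
    [0.34,-0.73,0,0,1],
    [0.34,-0.73,0,0,1],
    [0.34,-0.73,0,0,1],
    [0.34,-0.73,0,0,1],
    [0.34,-0.73,0,0,1],
    [0.34,-0.73,0,0,1]
  ]
}}

```text
time_s: 19.35
tool_pos: [535.4, -21.3, 140.6]
ee_rot: [-0.0, 0.972, 0.236, -0.0]
contact_force: [0.9, -0.3, -1.0]
opening: 20.5
grip_force: 68.8
```

Request:
{"name": "move_arm", "arguments": {
  "moves": [
    [0.34,-0.73,0,0,1],
    [0.34,-0.73,0,0,1],
    [0.34,-0.73,0,0,1],
    [0.34,-0.73,0,0,1],
    [0.34,-0.73,0,0,1],
    [0.34,-0.73,0,0,1],
    [0,0,0,0,1],
    [0,0,0,0,1]
  ]
}}

```text
time_s: 20.35
tool_pos: [525.5, 217.8, 140.7]
ee_rot: [0.0, 0.972, 0.236, -0.0]
contact_force: [-0.3, -0.7, -0.2]
opening: 20.3
grip_force: 68.8
```

```bash
python3 - <<'E'
from h import *
go(522.3,262.9,100,27.3); print(ctrl.read_state()["opening"],ctrl.read_state()["contact_force"]); wrist("w6.png")
E
```

```text
at [525.5 217.8 140.7] yaw 27.3 j7 -0.84 delta [ 0.356 -0.831  0.813] turn -0.0 t 20.4
20.290692747057612 [-0.28635141 -0.65077583 -0.15168908]
```

View pics/w6.png

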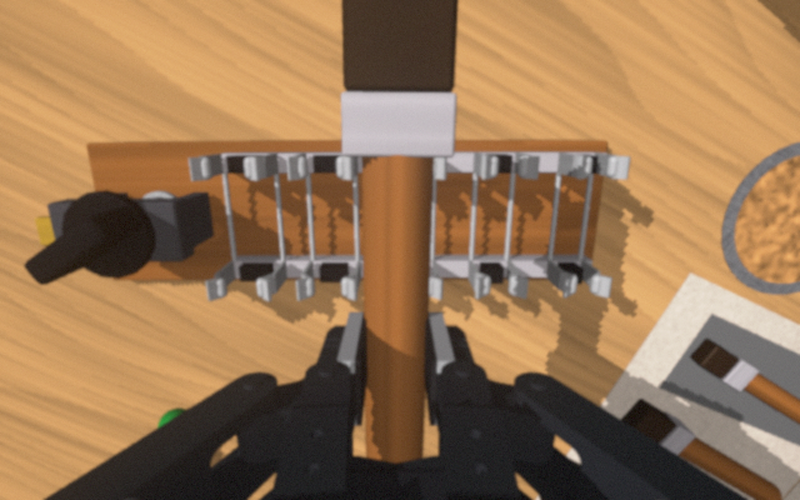

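```bash
python3 - <<'E'
from h import *
np.set_printoptions(precision=1,suppress=True)
C,f,im=wload("w6.png")
k=np.array([472.5,366.6])
u=np.array([np.cos(np.radians(27.3)),np.sin(np.radians(27.3))]); y=np.array([-u[1],u[0]])
for i in range(1,6):
    p=k-y*(165-50*(i-3)); print(i,p,*[w2px(C,[*(p+u*s*34),z])*1.25 for z in (24,60) for s in(1,-1)])
print("plate corners",f(90,143,10),f(605,141,10),np.degrees(np.arctan2(*(f(90,143,10)-f(605,141,10))[1::-1]))-90)
for a,b in(((240,165),(258,272)),((326,164),(333,272)),((500,165),(490,272))): print((f(*a,26)+f(*b,26))/2)
print("handle",f(398,156,157),f(397,400,157),"tip?")
cv2.imwrite("pics/k6.png",cv2.resize(im[100:250,130:520],None,fx=2.05,fy=2.05,interpolation=cv2.INTER_CUBIC)[:,:,::-1])
E
```

```text
1 [594.  131.1] [576.2 162.9] [563.5 269.3] [604.4 168.2] [587.6 289.4]
2 [571.1 175.5] [494.1 162.5] [487.2 269.4] [509.7 167.7] [500.5 289.6]
3 [548.2 220. ] [411.3 162.4] [410.2 269.4] [413.9 167.5] [412.4 289.7]
4 [525.2 264.4] [328.4 162.5] [333.1 269.5] [317.9 167.7] [324.2 289.7]
5 [502.3 308.8] [245.9 162.8] [256.5 269.5] [222.6 168.1] [236.6 289.7]
plate corners [495.6 422.7  10. ] [646.  132.3  10. ] 27.37485220846274
[501. 309.  26.]
[524.2 264.4  26. ]
[571.1 172.9  26. ]
handle [584.5 248.8 157. ] [510.8 211.  157. ] tip?
```

View pics/k6.png

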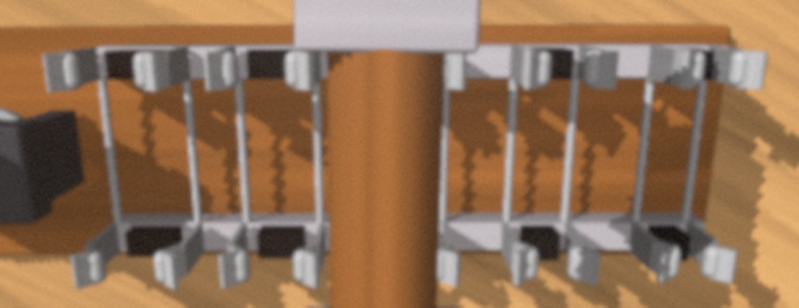

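Request:
{"name": "move_arm", "arguments": {
  "moves": [
    [0.18,-0.41,0,0,1],
    [0.18,-0.41,0,0,1],
    [0,0,0,0,1],
    [0,0,0.5,0,1],
    [0,0,0.5,0,1],
    [0,0,0.2,0,1],
    [0,0,0,0,1],
    [0,0,0,0,1]
  ]
}}

```text
time_s: 21.4
tool_pos: [523.7, 263.2, 81.7]
ee_rot: [-0.0, 0.972, 0.236, 0.001]
contact_force: [-1.2, 0.1, -0.5]
opening: 20.3
grip_force: 68.8
```

```bash
python3 - <<'E'
from h import *
go(522.3,262.9,40.5,27.3); print(ctrl.read_state()["opening"],ctrl.read_state()["contact_force"])
E
```

```text
at [523.7 263.2  81.7] yaw 27.3 j7 -0.85 delta [-0.029 -0.008  0.824] turn 0.0 t 21.4
20.343224921728968 [-1.15005638  0.05842517 -0.50675867]
```

Request:
{"name": "move_arm", "arguments": {
  "moves": [
    [-0.01,0,0.16,0,1],
    [-0.01,0,0.16,0,1],
    [-0.01,0,0.16,0,1],
    [0,0,0.14,0,1],
    [0,0,0.14,0,1],
    [0,0,0.1,0,1],
    [0,0,0,0,1],
    [0,0,0,0,1]
  ]
}}

```text
time_s: 22.4
tool_pos: [522.5, 261.6, 40.1]
ee_rot: [-0.0, 0.972, 0.236, 0.0]
contact_force: [-4.4, -3.1, 19.3]
opening: 20.4
grip_force: 71.3
```

```bash
python3 - <<'E'
from h import *
go(522.3,262.9,40.5,27.3); print(ctrl.read_state()["opening"],ctrl.read_state()["contact_force"],ctrl.read_state()["wrist_torque"])
E
```

```text
at [522.5 261.6  40.1] yaw 27.3 j7 -0.81 delta [ 0.009 -0.025 -0.007] turn -0.0 t 22.4
20.42299856902196 [-4.44603    -3.14292099 19.33028826] [-0.71486687  0.98973233  0.17655566]
```

Request:
{"name": "move_arm", "arguments": {
  "moves": [
    [0,0,0,0,0.2],
    [0,0,0,0,0.2],
    [0,0,0,0,0.2],
    [0,0,-0.6,0,0.2],
    [0,0,-0.6,0,0.2],
    [0,0,0,0,1],
    [0,0,0,0,1],
    [0,0,0,0,1]
  ]
}}

```text
time_s: 23.4
tool_pos: [520.9, 262.5, 96.7]
ee_rot: [0.0, 0.972, 0.236, -0.001]
contact_force: [-0.3, -0.1, 0.2]
opening: 0.0
grip_force: 0.0
```

```bash
python3 - <<'E'
from h import *
go(525.2,264.4,60,27.3); print(ctrl.read_state()["opening"],ctrl.read_state()["contact_force"]); wrist("w7.png")
E
```

```text
at [520.9 262.5  96.7] yaw 27.3 j7 -0.87 delta [0.096 0.006 0.733] turn 0.0 t 23.4
0.046322937045436656 [-0.32221146 -0.05981009  0.20109713]
```

View pics/w7.png

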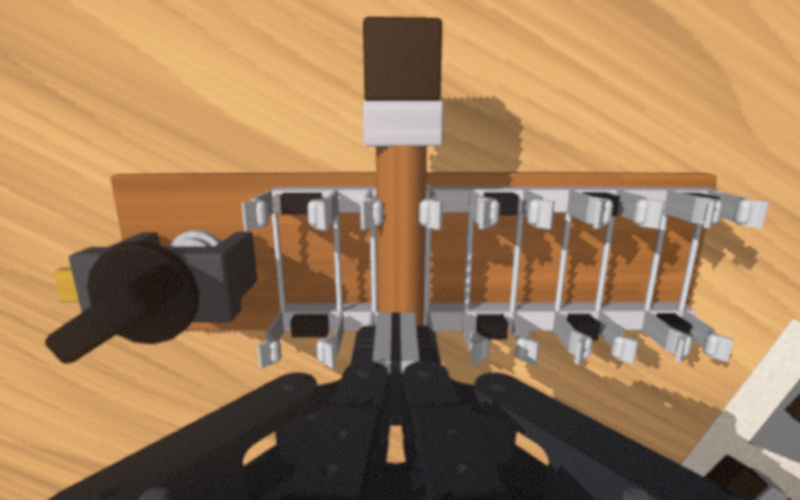

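Request:
{"name": "move_arm", "arguments": {
  "moves": [
    [0.09,0,0.22,0,1],
    [0,0,0.22,0,1],
    [0,0,0.22,0,1],
    [0,0,0.2,0,1],
    [0,0,0.08,0,1],
    [0,0,0,0,1],
    [0,0,0,0,1],
    [0,0,0,0,1]
  ]
}}

```text
time_s: 24.45
tool_pos: [526.8, 262.3, 56.7]
ee_rot: [-0.001, 0.972, 0.235, 0.0]
contact_force: [-13.8, -4.5, 45.3]
opening: -0.1
grip_force: 22.6
```

```bash
python3 - <<'E'
from h import *
C,f,im=wload("w7.png")
print(f(402,145,46),f(402,145,62))
go(478.5,-115,60,86); print(ctrl.read_state()["contact_force"])
E
```

```text
[581.5655206  291.96794633  46.        ] [581.95107947 292.44852253  62.        ]
at [526.8 262.3  56.7] yaw 27.2 j7 -0.83 delta [-4.306  6.27  -0.088] turn -0.684 t 24.4
[-13.83815604  -4.46670027  45.26462487]
```

Request:
{"name": "move_arm", "arguments": {
  "moves": [
    [0,0,-0.85,0,1],
    [0,0,-0.85,-0.11,0],
    [0,0,0,-0.114,-0.2],
    [0,0,0,-0.114,-0.2],
    [0,0,0,-0.114,-0.2],
    [0,0,0,-0.114,-0.2],
    [0,0,0,-0.114,-0.2],
    [-0.84,-0.05,0,0,-0.2]
  ]
}}

```text
time_s: 25.45
tool_pos: [520.2, 225.8, 135.2]
ee_rot: [-0.0, 0.73, 0.683, 0.001]
contact_force: [0.0, -1.8, -0.1]
opening: 51.1
grip_force: 0.0
```

Request:
{"name": "move_arm", "arguments": {
  "moves": [
    [-0.84,-0.05,0,0,-0.2],
    [-0.84,-0.05,0,0,-0.2],
    [-0.84,-0.05,0,0,-0.2],
    [-0.84,-0.05,0,0,-0.2],
    [-0.84,-0.05,0,0,-0.2],
    [-0.84,-0.05,0,0,-0.2],
    [-0.84,-0.05,0,0,-0.2],
    [-0.7,-0.05,0,0,-0.2]
  ]
}}

```text
time_s: 26.45
tool_pos: [475.2, -105.4, 135.6]
ee_rot: [0.0, 0.733, 0.68, 0.0]
contact_force: [0.2, -0.2, 0.7]
opening: 51.5
grip_force: 0.0
```

```bash
cat >> h.py <<'E'
def rect(C,im,cx,cy,r,z):
    "top-down patch at height z, 1 px/mm, columns=x, rows=y"
    g=[[w2px(C,[cx-r+8*i,cy-r+8*j,z]) for i in range(r//4+1)] for j in range(r//4+1)]
    n=2*r; g=np.array(g,np.float32); xs=np.arange(n,dtype=np.float32)/8; X,Y=np.meshgrid(xs,xs)
    m=[cv2.remap(np.ascontiguousarray(g[:,:,k]),X,Y,cv2.INTER_LINEAR) for k in(0,1)]
    return cv2.remap(im,m[0],m[1],cv2.INTER_LINEAR)
def handles(C,im,cx,cy,z,r=160):
    P=rect(C,im,cx,cy,r,z); H=cv2.cvtColor(P,cv2.COLOR_RGB2HSV)
    m=((H[...,0]<14)&(H[...,1]>140)&(H[...,2]>50)&(H[...,2]<190)).astype(np.uint8)
    m=cv2.morphologyEx(m,cv2.MORPH_OPEN,np.ones((5,5)))
    n,L,S,_=cv2.connectedComponentsWithStats(m)
    for i in range(1,n):
        if S[i,4]<700: continue
        ys,xs=np.where(L==i); (c,(w,h),a)=cv2.minAreaRect(np.c_[xs,ys].astype(np.float32)); b=cv2.boxPoints((c,(w,h),a))
        e=b[1]-b[0] if np.linalg.norm(b[1]-b[0])>np.linalg.norm(b[2]-b[1]) else b[2]-b[1]
        print("handle mid",np.round([cx-r+c[0],cy-r+c[1]],1),"len/wid",round(max(w,h)),round(min(w,h)),"ang",round(np.degrees(np.arctan2(e[1],e[0]))%180,1))
E
python3 - <<'E'
from h import *
C,f,im=wload("w5.png"); handles(C,im,548,-342,11.5); 
C,f,im=wload("w4.png"); handles(C,im,480,-300,10)
print("now"); go(478.5,-115,30,86); wrist("n1.png"); C,f,im=wload("n1.png"); handles(C,im,478,-115,10)
E
```

```text
now
at [ 475.2 -105.4  135.6] yaw 85.7 j7 0.55 delta [-0.187  0.079  2.112] turn -0.004 t 26.4
```

```bash
python3 - <<'E'
from h import *
C,f,im=wload("w5.png"); H=cv2.cvtColor(im,cv2.COLOR_RGB2HSV)
for p in((325,240),(318,240),(335,240),(325,180),(325,120),(500,200),(250,150)): print(p,im[p[1],p[0]],H[p[1],p[0]])
C,f,im=wload("n1.png"); P=rect(C,im,478,-115,160,10); print(P[160,60:240:8])
E
```

```text
(325, 240) [130  84  50] [ 13 157 130]
(318, 240) [110  73  39] [ 14 165 110]
(335, 240) [113  72  39] [ 13 167 113]
(325, 180) [126  79  47] [ 12 160 126]
(325, 120) [142 138 141] [158   7 142]
(500, 200) [146 110  69] [ 16 134 146]
(250, 150) [164 151 141] [ 13  36 164]
[[178 164 152]
 [173 161 148]
 [115  75  47]
 [128  83  48]
 [ 98  63  41]
 [172 160 148]
 [172 160 148]
 [170 157 146]
 [176 165 152]
 [173 161 149]
 [174 162 148]
 [172 160 148]
 [109  72  43]
 [130  83  48]
 [152 139 127]
 [185 171 160]
 [179 166 153]
 [177 164 151]
 [ 90  89  87]
 [ 89  88  87]
 [ 86  85  84]
 [ 95  61  34]
 [131  84  42]]
```

```bash
sed -i 's/^    m=((H.*$/    P=cv2.GaussianBlur(P,(3,3),0).astype(float); m=((P[...,1]<0.7*P[...,0])\&(P[...,2]<0.55*P[...,0])\&(P[...,0]>70)).astype(np.uint8)/' h.py
python3 - <<'E'
from h import *
C,f,im=wload("w5.png"); handles(C,im,548,-342,11.5); 
print("w4");C,f,im=wload("w4.png"); handles(C,im,480,-300,10)
print("now"); C,f,im=wload("n1.png"); handles(C,im,478,-115,10)
E
```

```text
handle mid [ 548.4 -342. ] len/wid 127 21 ang 82.9
handle mid [ 406.8 -340.1] len/wid 88 14 ang 95.7
w4
handle mid [ 548.7 -342.7] len/wid 122 19 ang 82.5
handle mid [ 405.1 -348.9] len/wid 101 11 ang 96.3
now
handle mid [ 479.3 -115.4] len/wid 116 16 ang 85.2
handle mid [ 550.5 -119.8] len/wid 106 15 ang 86.2
handle mid [402.1 -99.7] len/wid 122 23 ang 87.5
```

Request:
{"name": "move_arm", "arguments": {
  "moves": [
    [-0.1,0.05,0.6,0.006,-0.2],
    [-0.09,0.05,0.6,0,-0.2],
    [0,0,0.6,0,-0.2],
    [0,0,0.55,0,-0.2],
    [0,0,0.3,0,-0.2],
    [0,0,0,0,-0.2],
    [0,0,0,0,1],
    [0,0,0,0,1]
  ],
  "grip_force": 70
}}

```text
time_s: 27.5
tool_pos: [480.8, -113.7, 4.4]
ee_rot: [0.001, 0.736, 0.677, 0.001]
contact_force: [-1.2, 0.3, 8.6]
opening: 17.5
grip_force: 68.0
```

Request:
{"name": "move_arm", "arguments": {
  "moves": [
    [0,0,0,0,1],
    [0,0,0,0,1],
    [0,0,0,0,1],
    [0,0,0,0,1],
    [0,0,-0.9,0,1],
    [0,0,-0.9,0,1],
    [0,0,-0.9,0,1],
    [0,0,0,0,1]
  ]
}}

```text
time_s: 28.5
tool_pos: [482.3, -114.1, 141.5]
ee_rot: [0.002, 0.736, 0.677, 0.003]
contact_force: [0.7, -0.5, -0.8]
opening: 17.4
grip_force: 68.9
```

```bash
cat >> h.py <<'E'
def rail(i):
    k=np.array([472.5,366.6]); a=np.radians(27.3); return k-np.array([-np.sin(a),np.cos(a)])*(165-50*(i-3))
E
python3 - <<'E'
from h import *
s=wrist("n2.png"); C,f,im=wload("n2.png"); print(s["tool_pos"],s["opening"],s["contact_force"])
handles(C,im,s["tool_pos"][0],s["tool_pos"][1],s["tool_pos"][2]+6)
go(*rail(3),140,27.3)
E
```

```text
[ 482.30309263 -114.0703808   141.48503919] 17.410851799299472 [ 0.69317345 -0.50506876 -0.84771071]
handle mid [ 482.  -111.5] len/wid 108 18 ang 85.3
at [ 481.  -113.3  139.7] yaw 85.3 j7 0.56 delta [6.753e+00 7.920e-01 6.000e-03] turn 0.675 t 28.6
```

Request:
{"name": "move_arm", "arguments": {
  "moves": [
    [0,0,0,0.1125,1],
    [0,0,0,0.1125,1],
    [0,0,0,0.1125,1],
    [0,0,0,0.1125,1],
    [0,0,0,0.1125,1],
    [0,0,0,0.1125,1],
    [0.53,-0.66,0,0,1],
    [0.53,-0.66,0,0,1]
  ]
}}

```text
time_s: 29.55
tool_pos: [496.1, -29.8, 137.1]
ee_rot: [-0.0, 0.972, 0.234, -0.001]
contact_force: [0.3, -0.4, -1.1]
opening: 17.3
grip_force: 68.9
```

Request:
{"name": "move_arm", "arguments": {
  "moves": [
    [0.53,-0.66,0,0,1],
    [0.53,-0.66,0,0,1],
    [0.53,-0.66,0,0,1],
    [0.53,-0.66,0,0,1],
    [0.53,-0.66,0,0,1],
    [0.53,-0.66,0,0,1],
    [0,0,0.5,0,1],
    [0,0,0.3,0,1]
  ]
}}

```text
time_s: 30.55
tool_pos: [546.3, 218.2, 95.8]
ee_rot: [0.0, 0.972, 0.236, -0.002]
contact_force: [0.5, 0.0, -0.7]
opening: 17.2
grip_force: 68.9
```

```bash
python3 - <<'E'
from h import *
print(ctrl.read_state()["opening"]);go(550,220.9,37.5,27.3)
E
```

```text
17.16141645312615
at [546.3 218.2  95.8] yaw 27.3 j7 -0.79 delta [ 0.096 -0.013  1.166] turn -0.0 t 30.6
```

Request:
{"name": "move_arm", "arguments": {
  "moves": [
    [0.09,-0.01,0.2,0,1],
    [0,0,0.2,0,1],
    [0,0,0.16,0,1],
    [0,0,0.16,0,1],
    [0,0,0.16,0,1],
    [0,0,0.16,0,1],
    [0,0,0.1,0,1],
    [0,0,0,0,1]
  ]
}}

```text
time_s: 31.55
tool_pos: [551.4, 220.0, 40.8]
ee_rot: [0.001, 0.972, 0.235, -0.0]
contact_force: [1.1, -3.1, -3.0]
opening: 17.4
grip_force: 68.8
```

Request:
{"name": "move_arm", "arguments": {
  "moves": [
    [0,0,0,0,0.25],
    [0,0,0,0,0.25],
    [0,0,0,0,0.25],
    [0,0,-0.6,0,0.25],
    [0,0,-0.6,0,0.25],
    [0,0,0,0,1],
    [0,0,0,0,1],
    [0,0,0,0,1]
  ]
}}

```text
time_s: 32.55
tool_pos: [550.7, 220.7, 100.3]
ee_rot: [-0.0, 0.972, 0.235, -0.001]
contact_force: [-0.3, -0.5, -0.4]
opening: -0.0
grip_force: 0.0
```

```bash
python3 - <<'E'
from h import *
go(*rail(3),56,27.3); s=wrist("n3.png"); C,f,im=wload("n3.png")
handles(C,im,*rail(3),46)
E
```

```text
at [550.7 220.7 100.3] yaw 27.2 j7 -0.79 delta [-0.051 -0.009  0.885] turn -0.001 t 32.5
handle mid [588.8 164.3] len/wid 42 21 ang 26.6
handle mid [568.6 204.2] len/wid 43 18 ang 26.6
handle mid [568.3 231.9] len/wid 71 25 ang 23.9
handle mid [532.7 265.7] len/wid 108 52 ang 41.5
handle mid [515.  301.8] len/wid 38 24 ang 28.1
handle mid [520.7 351. ] len/wid 73 33 ang 117.2
```

Request:
{"name": "move_arm", "arguments": {
  "moves": [
    [-0.05,0,0.2,0,1],
    [0,0,0.2,0,1],
    [0,0,0.16,0,1],
    [0,0,0.13,0,1],
    [0,0,0.12,0,1],
    [0,0,0.1,0,1],
    [0,0,0,0,1],
    [0,0,0,0,1]
  ]
}}

```text
time_s: 33.6
tool_pos: [549.5, 219.3, 56.0]
ee_rot: [0.0, 0.972, 0.235, 0.0]
contact_force: [-1.1, 0.1, 2.7]
opening: -0.2
grip_force: 1.2
```

```bash
python3 - <<'E'
from h import *
go(550.5,-119.8,140,86)
E
```

```text
at [549.5 219.3  56. ] yaw 27.2 j7 -0.75 delta [-3.083  6.041 -1.679] turn -0.684 t 33.6
```

Request:
{"name": "move_arm", "arguments": {
  "moves": [
    [0,0,-0.85,0,1],
    [0,0,-0.85,-0.114,0],
    [0,0,0,-0.114,-0.2],
    [0,0,0,-0.114,-0.2],
    [0,0,0,-0.114,-0.2],
    [0,0,0,-0.114,-0.2],
    [0,0,0,-0.114,-0.2],
    [-0.75,0.05,0,0,-0.2]
  ]
}}

```text
time_s: 34.6
tool_pos: [549.1, 185.1, 140.5]
ee_rot: [-0.001, 0.729, 0.685, 0.001]
contact_force: [1.4, 0.1, 0.4]
opening: 51.2
grip_force: 0.0
```

Request:
{"name": "move_arm", "arguments": {
  "moves": [
    [-0.75,0.05,0,0,-0.2],
    [-0.75,0.05,0,0,-0.2],
    [-0.75,0.05,0,0,-0.2],
    [-0.75,0.05,0,0,-0.2],
    [-0.75,0.05,0,0,-0.2],
    [-0.75,0.05,0,0,-0.2],
    [-0.75,0.05,0,0,-0.2],
    [-0.75,0.05,0,0,-0.2]
  ]
}}

```text
time_s: 35.6
tool_pos: [548.3, -119.7, 140.7]
ee_rot: [0.0, 0.731, 0.682, 0.0]
contact_force: [0.5, 0.7, 0.6]
opening: 51.1
grip_force: 0.0
```

```bash
python3 - <<'E'
from h import *
s=wrist("n4.png"); C,f,im=wload("n4.png"); handles(C,im,480,-115,8.5); go(550.5,-119.8,3,86.2)
E
```

```text
handle mid [ 550.8 -122. ] len/wid 111 14 ang 86.8
handle mid [ 399.8 -103.6] len/wid 131 25 ang 87.3
at [ 547.5 -126.2  141.7] yaw 85.6 j7 0.58 delta [0.145 0.043 2.773] turn -0.007 t 35.6
```

Request:
{"name": "move_arm", "arguments": {
  "moves": [
    [0.08,0.06,0.6,-0.01,-0.2],
    [0,0,0.6,0,-0.2],
    [0,0,0.6,0,-0.2],
    [0,0,0.5,0,-0.2],
    [0,0,0.3,0,-0.2],
    [0,0,0.17,0,-0.2],
    [0,0,0,0,-0.2],
    [0,0,0,0,-0.2]
  ],
  "grip_force": 70
}}

```text
time_s: 36.65
tool_pos: [552.2, -115.1, 3.0]
ee_rot: [0.001, 0.726, 0.688, 0.0]
contact_force: [0.2, 1.1, 0.7]
opening: 50.9
grip_force: 0.0
```

```bash
python3 - <<'E'
from h import *
s=wrist("n5.png"); C,f,im=wload("n5.png"); handles(C,im,550,-115,8.5); go(550.8,-122,2.5,86.8)
E
```

```text
handle mid [ 398.1 -144. ] len/wid 63 16 ang 87.4
handle mid [ 550.9 -117.4] len/wid 100 15 ang 86.4
at [ 552.1 -115.1    3. ] yaw 86.9 j7 0.75 delta [-0.14  -0.019  0.011] turn 0.001 t 36.7
```

Request:
{"name": "move_arm", "arguments": {
  "moves": [
    [-0.12,-0.02,0,0,-0.2],
    [0,0,0,0,1],
    [0,0,0,0,1],
    [0,0,0,0,1],
    [0,0,0,0,1],
    [0,0,0,0,1],
    [0,0,0,0,1],
    [0,0,0,0,1]
  ]
}}

```text
time_s: 37.7
tool_pos: [550.5, -121.1, 2.7]
ee_rot: [0.0, 0.726, 0.687, 0.0]
contact_force: [-1.3, 0.3, 5.3]
opening: 14.2
grip_force: 68.4
```

Request:
{"name": "move_arm", "arguments": {
  "moves": [
    [0,0,-0.9,0,1],
    [0,0,-0.9,0,1],
    [0,0,-0.9,0.11,1],
    [0,0,0,0.11,1],
    [0,0,0,0.11,1],
    [0,0,0,0.11,1],
    [0,0,0,0.11,1],
    [0,0,0,0.11,1]
  ]
}}

```text
time_s: 38.7
tool_pos: [550.0, -120.4, 136.8]
ee_rot: [-0.0, 0.966, 0.258, -0.0]
contact_force: [-0.7, 0.1, -0.6]
opening: 14.3
grip_force: 68.4
```

```bash
python3 - <<'E'
from h import *
print(ctrl.read_state()["opening"],rail(2)); go(*rail(2),140,27.3)
E
```

```text
14.292609345875661 [571.10965421 175.54729498]
at [ 550.  -120.4  136.8] yaw 29.9 j7 -0.2 delta [ 3.314 -4.922 -0.062] turn 0.03 t 38.7
```

Request:
{"name": "move_arm", "arguments": {
  "moves": [
    [0,0,0,0.03,1],
    [0.44,-0.72,0,0,1],
    [0.44,-0.72,0,0,1],
    [0.44,-0.72,0,0,1],
    [0.44,-0.72,0,0,1],
    [0.44,-0.72,0,0,1],
    [0.44,-0.72,0,0,1],
    [0.44,-0.72,0,0,1]
  ]
}}

```text
time_s: 39.7
tool_pos: [569.7, 175.6, 136.8]
ee_rot: [-0.0, 0.971, 0.239, -0.0]
contact_force: [0.4, -0.7, -0.0]
opening: 14.4
grip_force: 68.5
```

Request:
{"name": "move_arm", "arguments": {
  "moves": [
    [0,0,0,0,1],
    [0,0,0.5,0,1],
    [0,0,0.4,0,1],
    [0,0,0,0,1],
    [0,0,0,0,1],
    [0,0,0,0,1],
    [0,0,0,0,1],
    [0,0,0,0,1]
  ]
}}

```text
time_s: 40.7
tool_pos: [570.2, 173.9, 92.6]
ee_rot: [-0.0, 0.971, 0.238, 0.0]
contact_force: [-0.8, 0.3, -1.4]
opening: 13.9
grip_force: 68.5
```

```bash
python3 - <<'E'
from h import *
print(ctrl.read_state()["opening"]);go(*rail(2),37.5,27.3)
E
```

```text
13.875151312630877
at [570.2 173.9  92.6] yaw 27.6 j7 -0.68 delta [ 0.03  -0.02   1.102] turn 0.003 t 40.7
```

Request:
{"name": "move_arm", "arguments": {
  "moves": [
    [0.03,-0.02,0.2,0,1],
    [0,0,0.2,0,1],
    [0,0,0.16,0,1],
    [0,0,0.16,0,1],
    [0,0,0.16,0,1],
    [0,0,0.16,0,1],
    [0,0,0.08,0,1],
    [0,0,0,0,1]
  ]
}}

```text
time_s: 41.7
tool_pos: [572.2, 174.3, 39.8]
ee_rot: [-0.001, 0.971, 0.238, 0.001]
contact_force: [-6.5, -1.1, 25.7]
opening: 14.4
grip_force: 71.5
```

Request:
{"name": "move_arm", "arguments": {
  "moves": [
    [0,0,0,0,0.3],
    [0,0,0,0,0.3],
    [0,0,0,0,0.3],
    [0,0,-0.6,0,0.3],
    [0,0,-0.6,0,0.3],
    [0,0,0,0,1],
    [0,0,0,0,1],
    [0,0,0,0,1]
  ]
}}

```text
time_s: 42.7
tool_pos: [570.1, 175.5, 95.0]
ee_rot: [-0.0, 0.971, 0.238, -0.001]
contact_force: [0.7, 0.7, 0.0]
opening: -0.1
grip_force: 0.0
```

```bash
python3 - <<'E'
from h import *
go(*rail(2),53.5,27.3); s=wrist("n6.png")
E
```

```text
at [570.1 175.5  95. ] yaw 27.6 j7 -0.69 delta [0.02  0.009 0.831] turn 0.003 t 42.7
```

Request:
{"name": "move_arm", "arguments": {
  "moves": [
    [0.02,0,0.2,0,1],
    [0,0,0.2,0,1],
    [0,0,0.14,0,1],
    [0,0,0.13,0,1],
    [0,0,0.1,0,1],
    [0,0,0.07,0,1],
    [0,0,0,0,1],
    [0,0,0,0,1]
  ]
}}

```text
time_s: 43.75
tool_pos: [572.0, 175.6, 54.5]
ee_rot: [0.0, 0.971, 0.238, 0.0]
contact_force: [-0.5, -1.6, 2.8]
opening: -0.3
grip_force: 1.0
```

```bash
python3 - <<'E'
from h import *
go(404,-349.5,140,96)
E
```

```text
at [572.  175.6  54.5] yaw 27.6 j7 -0.65 delta [-7.838  7.756 -1.71 ] turn -0.796 t 43.8
```

Request:
{"name": "move_arm", "arguments": {
  "moves": [
    [0,0,-0.85,0,1],
    [0,0,-0.85,-0.114,0],
    [0,0,0,-0.114,0],
    [0,0,0,-0.114,0],
    [0,0,0,-0.114,0],
    [0,0,0,-0.114,0],
    [0,0,0,-0.114,0],
    [0,0,0,-0.112,0]
  ]
}}

```text
time_s: 44.75
tool_pos: [571.8, 176.0, 139.3]
ee_rot: [-0.0, 0.667, 0.745, 0.0]
contact_force: [-0.1, 0.5, 0.3]
opening: 42.5
grip_force: 0.0
```

Request:
{"name": "move_arm", "arguments": {
  "moves": [
    [-0.77,-0.34,0,0,0],
    [-0.77,-0.34,0,0,0],
    [-0.77,-0.34,0,0,0],
    [-0.77,-0.34,0,0,0],
    [-0.77,-0.34,0,0,0],
    [-0.77,-0.34,0,0,0],
    [-0.77,-0.34,0,0,0],
    [-0.77,-0.34,0,0,0]
  ]
}}

```text
time_s: 45.75
tool_pos: [468.3, -145.8, 139.4]
ee_rot: [0.0, 0.669, 0.743, 0.0]
contact_force: [0.6, -0.9, -0.3]
opening: 43.0
grip_force: 0.0
```

Request:
{"name": "move_arm", "arguments": {
  "moves": [
    [-0.77,-0.34,0,0,0],
    [-0.77,-0.34,0,0,0],
    [-0.77,-0.34,0,0,0],
    [-0.77,-0.34,0,0,0],
    [-0.77,-0.34,0,0,0],
    [0,0,0,0,0],
    [0,0,0,0,0],
    [0,0,0,0,0]
  ]
}}

```text
time_s: 46.75
tool_pos: [405.0, -343.6, 139.0]
ee_rot: [-0.0, 0.668, 0.744, 0.0]
contact_force: [-0.2, -0.3, -0.0]
opening: 43.0
grip_force: 0.0
```

```bash
python3 - <<'E'
from h import *
s=wrist("n7.png"); C,f,im=wload("n7.png"); handles(C,im,404,-330,7); go(404,-349.5,3,96)
E
```

```text
handle mid [ 404.3 -349.5] len/wid 104 12 ang 96.0
handle mid [ 281.9 -250.8] len/wid 100 20 ang 147.8
at [ 405.  -343.6  139.1] yaw 96.1 j7 1.22 delta [-0.118 -0.032  2.721] turn 0.001 t 46.8
```

Request:
{"name": "move_arm", "arguments": {
  "moves": [
    [-0.12,-0.02,0.6,0,0],
    [0,0,0.6,0,0],
    [0,0,0.6,0,0],
    [0,0,0.5,0,0],
    [0,0,0.3,0,0],
    [0,0,0.14,0,0],
    [0,0,0,0,0],
    [0,0,0,0,1]
  ],
  "grip_force": 70
}}

```text
time_s: 47.8
tool_pos: [404.4, -351.4, 3.0]
ee_rot: [0.001, 0.669, 0.743, 0.0]
contact_force: [0.5, 0.7, 0.5]
opening: 25.6
grip_force: 0.0
```

Request:
{"name": "move_arm", "arguments": {
  "moves": [
    [0,0,0,0,1],
    [0,0,0,0,1],
    [0,0,0,0,1],
    [0,0,0,0,1],
    [0,0,0,0,1],
    [0,0,0,0,1],
    [0,0,0,0,1],
    [0,0,0,0,1]
  ]
}}

```text
time_s: 48.8
tool_pos: [404.3, -351.4, 3.2]
ee_rot: [0.001, 0.669, 0.743, 0.0]
contact_force: [-1.5, 0.9, 5.5]
opening: 10.8
grip_force: 68.5
```

Request:
{"name": "move_arm", "arguments": {
  "moves": [
    [0,0,-0.9,0,1],
    [0,0,-0.9,0,1],
    [0,0,-0.9,0.114,1],
    [0,0,0,0.114,1],
    [0,0,0,0.114,1],
    [0,0,0,0.114,1],
    [0,0,0,0.114,1],
    [0,0,0,0.114,1]
  ]
}}

```text
time_s: 49.8
tool_pos: [403.9, -350.8, 137.4]
ee_rot: [-0.0, 0.949, 0.316, 0.0]
contact_force: [-0.6, -0.0, -0.4]
opening: 10.8
grip_force: 68.7
```

```bash
python3 - <<'E'
from h import *
print(ctrl.read_state()["opening"],rail(1)); go(*rail(1),140,27.3)
E
```

```text
10.753901746617174 [594.04213194 131.11643335]
at [ 403.9 -350.8  137.4] yaw 36.9 j7 0.41 delta [ 8.827 -5.426 -0.049] turn 0.112 t 49.8
```

Request:
{"name": "move_arm", "arguments": {
  "moves": [
    [0,0,0,0.112,1],
    [0.6,-0.525,0,0,1],
    [0.6,-0.525,0,0,1],
    [0.6,-0.525,0,0,1],
    [0.6,-0.525,0,0,1],
    [0.6,-0.525,0,0,1],
    [0.6,-0.525,0,0,1],
    [0.6,-0.525,0,0,1]
  ]
}}

```text
time_s: 50.8
tool_pos: [505.4, -89.5, 137.4]
ee_rot: [-0.0, 0.971, 0.238, 0.0]
contact_force: [-0.2, 0.4, -1.0]
opening: 11.1
grip_force: 68.7
```

Request:
{"name": "move_arm", "arguments": {
  "moves": [
    [0.6,-0.525,0,0,1],
    [0.6,-0.525,0,0,1],
    [0.6,-0.525,0,0,1],
    [0.6,-0.525,0,0,1],
    [0.6,-0.525,0,0,1],
    [0.57,-0.525,0,0,1],
    [0,0,0.5,0,1],
    [0,0,0.3,0,1]
  ]
}}

```text
time_s: 51.8
tool_pos: [589.1, 130.8, 95.6]
ee_rot: [0.0, 0.971, 0.238, -0.001]
contact_force: [-0.2, -0.4, -0.4]
opening: 11.2
grip_force: 68.7
```

Request:
{"name": "move_arm", "arguments": {
  "moves": [
    [0,0,0,0,1],
    [0,0,0,0,1],
    [0,0,0,0,1],
    [0,0,0,0,1],
    [0,0,0,0,1],
    [0,0,0,0,1],
    [0,0,0,0,1],
    [0,0,0,0,1]
  ]
}}

```text
time_s: 52.8
tool_pos: [590.2, 131.4, 97.3]
ee_rot: [-0.0, 0.971, 0.238, -0.0]
contact_force: [0.9, -0.2, -0.6]
opening: 10.9
grip_force: 68.7
```

```bash
python3 - <<'E'
from h import *
print(ctrl.read_state()["opening"]);go(592.5,130.3,39.5,27.3); wrist("n8.png",120,60,400,250,2)
E
```

```text
10.94284472153481
at [590.2 131.4  97.3] yaw 27.6 j7 -0.61 delta [0.03  0.04  1.156] turn 0.003 t 52.8
```

Request:
{"name": "move_arm", "arguments": {
  "moves": [
    [0.03,0.04,0.2,0.003,1],
    [0,0,0.2,0,1],
    [0,0,0.18,0,1],
    [0,0,0.16,0,1],
    [0,0,0.16,0,1],
    [0,0,0.16,0,1],
    [0,0,0.1,0,1],
    [0,0,0,0,1]
  ]
}}

```text
time_s: 53.85
tool_pos: [593.6, 129.1, 41.9]
ee_rot: [-0.0, 0.972, 0.236, 0.001]
contact_force: [-3.8, -0.9, 18.0]
opening: 10.6
grip_force: 70.7
```

```bash
python3 - <<'E'
from h import *
print(ctrl.read_state()["opening"],ctrl.read_state()["contact_force"]);go(592.5,130.3,39.5,27.3)
E
```

```text
10.567258688991071 [-3.81891073 -0.89214337 17.98414788]
at [593.6 129.1  41.9] yaw 27.3 j7 -0.56 delta [-0.009 -0.032  0.048] turn -0.0 t 53.9
```

TCP 41.9 is close to the expected home height of 42.2. I'll release, then press-check (handle top should be at 53).

Request:
{"name": "move_arm", "arguments": {
  "moves": [
    [0,0,0,0,0.35],
    [0,0,0,0,0.35],
    [0,0,0,0,0.35],
    [0,0,-0.6,0,0.35],
    [0,0,-0.4,0,0.35],
    [0,0,0,0,1],
    [0,0,0,0,1],
    [0,0,0,0,1]
  ]
}}

```text
time_s: 54.85
tool_pos: [591.9, 130.3, 88.3]
ee_rot: [-0.0, 0.972, 0.236, -0.001]
contact_force: [-0.8, 0.3, -0.1]
opening: 0.0
grip_force: 0.0
```

```bash
python3 - <<'E'
from h import *
go(*rail(1),51.5,27.3); s=wrist("n9.png")
E
```

```text
at [591.9 130.3  88.3] yaw 27.3 j7 -0.61 delta [0.047 0.006 0.737] turn 0.0 t 54.9
```

Request:
{"name": "move_arm", "arguments": {
  "moves": [
    [0.03,0,0.2,0,1],
    [0,0,0.16,0,1],
    [0,0,0.13,0,1],
    [0,0,0.1,0,1],
    [0,0,0.08,0,1],
    [0,0,0.07,0,1],
    [0,0,0,0,1],
    [0,0,0,0,1]
  ]
}}

```text
time_s: 55.9
tool_pos: [594.2, 130.5, 52.9]
ee_rot: [0.0, 0.972, 0.236, 0.0]
contact_force: [-1.5, 0.1, 6.0]
opening: 0.1
grip_force: 2.6
```

```bash
python3 - <<'E'
from h import *
go(412,-125,140,87)
E
```

```text
at [594.2 130.5  52.9] yaw 27.3 j7 -0.58 delta [-5.58   2.87  -1.744] turn -0.695 t 55.9
```

Request:
{"name": "move_arm", "arguments": {
  "moves": [
    [0,0,-0.85,0,1],
    [0,0,-0.85,-0.116,0],
    [0,0,0,-0.116,-0.4],
    [0,0,0,-0.116,-0.4],
    [0,0,0,-0.116,-0.4],
    [0,0,0,-0.116,-0.4],
    [0,0,0,-0.116,-0.4],
    [-0.72,-0.37,0,0,-0.4]
  ]
}}

```text
time_s: 56.9
tool_pos: [574.6, 98.7, 137.0]
ee_rot: [0.0, 0.722, 0.692, 0.001]
contact_force: [-0.1, -1.0, 0.2]
opening: 59.7
grip_force: 0.0
```

Request:
{"name": "move_arm", "arguments": {
  "moves": [
    [-0.72,-0.37,0,0,-0.4],
    [-0.72,-0.37,0,0,-0.4],
    [-0.72,-0.37,0,0,-0.4],
    [-0.72,-0.37,0,0,-0.4],
    [-0.72,-0.37,0,0,-0.4],
    [-0.72,-0.37,0,0,-0.4],
    [-0.72,-0.37,0,0,-0.4],
    [0,0,0,0,-0.4]
  ]
}}

```text
time_s: 57.9
tool_pos: [429.9, -151.7, 137.5]
ee_rot: [0.0, 0.727, 0.687, 0.0]
contact_force: [0.5, 0.1, -0.3]
opening: 59.9
grip_force: 0.0
```

```bash
python3 - <<'E'
from h import *
s=wrist("n10.png"); C,f,im=wload("n10.png"); handles(C,im,430,-110,13); go(399,-150,3,87.4)
E
```

```text
handle mid [ 421.2 -145.4] len/wid 129 22 ang 88.6
at [ 431.1 -150.1  137.3] yaw 86.9 j7 0.68 delta [-0.034 -0.643  2.686] turn -0.005 t 58.0
```

brush5 has been knocked to (421,−145), which is now within reach, so I can grasp it at mid-handle directly.

Request:
{"name": "move_arm", "arguments": {
  "moves": [
    [0.08,-0.2,0.5,-0.02,-0.4],
    [0,0,0.6,0,-0.4],
    [0,0,0.5,0,-0.4],
    [0,0,0,0,-0.4],
    [0,0,0,0,-0.4],
    [0,0,0,0,-0.4],
    [0,0,0,0,-0.4],
    [0,0,0,0,-0.4]
  ],
  "grip_force": 80
}}

```text
time_s: 58.95
tool_pos: [422.1, -144.8, 57.6]
ee_rot: [0.0, 0.714, 0.7, 0.0]
contact_force: [-0.1, 0.4, -0.0]
opening: 59.9
grip_force: 0.0
```

```bash
python3 - <<'E'
from h import *
s=wrist("n11.png"); C,f,im=wload("n11.png"); handles(C,im,430,-110,13); go(421,-145.4,3,88.6)
E
```

```text
handle mid [ 421.2 -146.5] len/wid 131 23 ang 88.7
at [ 422.  -144.8   57.5] yaw 88.9 j7 0.86 delta [-0.013 -0.021  1.09 ] turn 0.003 t 59.0
```

Request:
{"name": "move_arm", "arguments": {
  "moves": [
    [-0.03,-0.02,0.4,0,-0.4],
    [0,0,0.4,0,-0.4],
    [0,0,0.27,0,-0.4],
    [0,0,0,0,-0.4],
    [0,0,0,0,1],
    [0,0,0,0,1],
    [0,0,0,0,1],
    [0,0,0,0,1]
  ]
}}

```text
time_s: 60.0
tool_pos: [421.2, -146.4, 4.6]
ee_rot: [0.0, 0.714, 0.7, 0.001]
contact_force: [-2.2, 0.5, 7.4]
opening: 23.2
grip_force: 78.1
```

Request:
{"name": "move_arm", "arguments": {
  "moves": [
    [0,0,0,0,1],
    [0,0,0,0,1],
    [0,0,0,0,1],
    [0,0,0,0,1],
    [0,0,0,0,1],
    [0,0,-0.9,0,1],
    [0,0,-0.9,0,1],
    [0,0,-0.9,0,1]
  ]
}}

```text
time_s: 61.0
tool_pos: [420.5, -146.3, 140.2]
ee_rot: [-0.0, 0.714, 0.7, -0.0]
contact_force: [0.7, 1.3, -0.6]
opening: 23.3
grip_force: 79.0
```

```bash
python3 - <<'E'
from h import *
print(ctrl.read_state()["opening"],rail(5)); go(*rail(5),150,27.3)
s=wrist("n12.png"); C,f,im=wload("n12.png"); handles(C,im,430,-110,150)
E
```

```text
23.270990310802738 [502.31222104 308.83987988]
at [ 420.5 -146.3  140.2] yaw 88.8 j7 0.69 delta [ 9.135  1.45  -0.194] turn 0.716 t 61.0
handle mid [ 420.4 -137.5] len/wid 113 23 ang 88.4
```

Request:
{"name": "move_arm", "arguments": {
  "moves": [
    [0,0,0,0.119,1],
    [0,0,0,0.119,1],
    [0,0,0,0.119,1],
    [0,0,0,0.119,1],
    [0,0,0,0.119,1],
    [0,0,0,0.119,1],
    [0.56,-0.73,0,0,1],
    [0.56,-0.73,0,0,1]
  ]
}}

```text
time_s: 62.05
tool_pos: [436.9, -54.9, 139.1]
ee_rot: [-0.0, 0.972, 0.237, 0.0]
contact_force: [0.4, 0.7, -0.5]
opening: 23.2
grip_force: 79.0
```

Request:
{"name": "move_arm", "arguments": {
  "moves": [
    [0.56,-0.73,0,0,1],
    [0.56,-0.73,0,0,1],
    [0.56,-0.73,0,0,1],
    [0.56,-0.73,0,0,1],
    [0.56,-0.73,0,0,1],
    [0.56,-0.73,0,0,1],
    [0.56,-0.73,0,0,1],
    [0.56,-0.73,0,0,1]
  ]
}}

```text
time_s: 63.05
tool_pos: [500.5, 308.5, 139.0]
ee_rot: [-0.0, 0.971, 0.238, 0.0]
contact_force: [0.8, -0.3, -0.7]
opening: 23.0
grip_force: 79.0
```

Request:
{"name": "move_arm", "arguments": {
  "moves": [
    [0,0,0,0,1],
    [0,0,0,0,1],
    [0,0,0.5,0,1],
    [0,0,0.4,0,1],
    [0,0,0,0,1],
    [0,0,0,0,1],
    [0,0,0,0,1],
    [0,0,0,0,1]
  ]
}}

```text
time_s: 64.05
tool_pos: [501.0, 306.9, 94.3]
ee_rot: [-0.0, 0.971, 0.238, 0.0]
contact_force: [-0.8, -1.0, -0.8]
opening: 23.3
grip_force: 79.0
```

```bash
python3 - <<'E'
from h import *
print(ctrl.read_state()["opening"]);go(*rail(5),34.5,27.3)
E
```

```text
23.272552201816307
at [501.  306.9  94.3] yaw 27.5 j7 -0.98 delta [ 0.04  -0.023  1.197] turn 0.002 t 64.0
```

Request:
{"name": "move_arm", "arguments": {
  "moves": [
    [0.04,-0.02,0.2,0,1],
    [0,0,0.2,0,1],
    [0,0,0.18,0,1],
    [0,0,0.18,0,1],
    [0,0,0.16,0,1],
    [0,0,0.16,0,1],
    [0,0,0.12,0,1],
    [0,0,0,0,1]
  ]
}}

```text
time_s: 65.05
tool_pos: [509.0, 306.7, 37.7]
ee_rot: [0.001, 0.972, 0.234, 0.007]
contact_force: [9.1, -4.3, 14.3]
opening: 22.8
grip_force: 84.8
```

```bash
python3 - <<'E'
from h import *
print(ctrl.read_state()["opening"],ctrl.read_state()["contact_force"]);go(*rail(5),34.5,27.3)
E
```

```text
22.766283330246782 [ 9.11546581 -4.34159185 14.29457549]
at [509.  306.7  37.7] yaw 27.1 j7 -0.92 delta [-0.1   -0.098  0.062] turn -0.002 t 65.0
```

Request:
{"name": "move_arm", "arguments": {
  "moves": [
    [0.05,0.05,0,0,0.2],
    [0,0,0,0,0.2],
    [0,0,0,0,0.2],
    [0,0,-0.5,0,0.2],
    [0,0,-0.6,0,0.2],
    [0,0,0,0,1],
    [0,0,0,0,1],
    [0,0,0,0,1]
  ]
}}

```text
time_s: 66.05
tool_pos: [504.7, 307.4, 87.7]
ee_rot: [0.0, 0.971, 0.238, -0.001]
contact_force: [0.5, 0.6, -0.2]
opening: -0.3
grip_force: 0.0
```

```bash
python3 - <<'E'
from h import *
go(*rail(5),57,27.3); s=wrist("n13.png"); C,f,im=wload("n13.png"); print(s["contact_force"])
P=rect(C,im,500,310,130,50); 
a=np.clip(im[100:320,10:400].astype(float)*1.6,0,255).astype(np.uint8)
cv2.imwrite("pics/v13.png",cv2.resize(a,None,fx=2,fy=2,interpolation=cv2.INTER_CUBIC)[:,:,::-1])
E
```

```text
at [504.7 307.4  87.7] yaw 27.5 j7 -0.98 delta [-0.027 -0.048  0.614] turn 0.002 t 66.0
[ 0.50370613  0.64257673 -0.19192207]
```

View pics/v13.png

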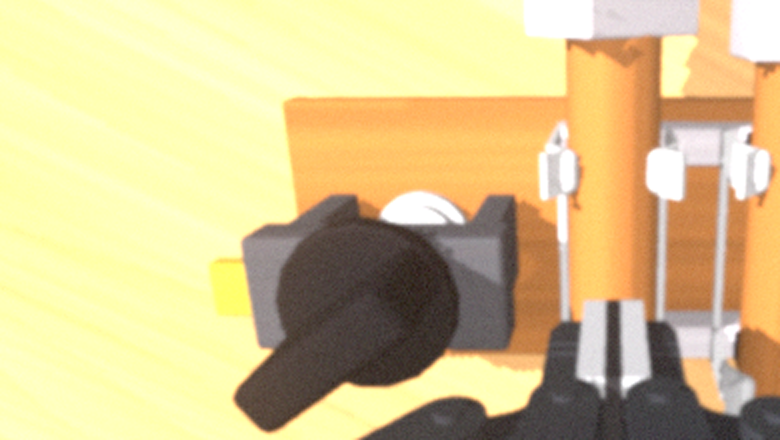

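Request:
{"name": "move_arm", "arguments": {
  "moves": [
    [-0.02,-0.04,0.15,0,1],
    [0,0,0.13,0,1],
    [0,0,0.12,0,1],
    [0,0,0.1,0,1],
    [0,0,0.08,0,1],
    [0,0,0.03,0,1],
    [0,0,0,0,1],
    [0,0,0,0,1]
  ]
}}

```text
time_s: 67.1
tool_pos: [503.7, 308.6, 58.9]
ee_rot: [-0.0, 0.971, 0.238, 0.0]
contact_force: [-1.0, -0.8, 5.3]
opening: 0.3
grip_force: 2.8
```

```bash
python3 - <<'E'
from h import *
C,f,im=wload("n13.png"); g=lambda u,v: px2w(C,u/2+10,v/2+100,101)
for a,b in(((237,398),(360,293)),((270,430),(375,360))): d=g(*b)-g(*a); print(np.degrees(np.arctan2(d[1],d[0])))
go(660,-232,150,87)
E
```

```text
-22.683304542133502
-27.770197980310417
at [503.7 308.6  58.9] yaw 27.5 j7 -0.95 delta [-2.216 11.034 -1.827] turn -0.693 t 67.1
```

Request:
{"name": "move_arm", "arguments": {
  "moves": [
    [0,0,-0.9,0,1],
    [0,0,-0.9,0,0],
    [0,0,-0.9,-0.11,-0.5],
    [0,0,0,-0.118,-0.5],
    [0,0,0,-0.118,-0.5],
    [0,0,0,-0.118,-0.5],
    [0,0,0,-0.118,-0.5],
    [0,0,0,-0.118,-0.5]
  ]
}}

```text
time_s: 68.1
tool_pos: [503.6, 308.7, 193.3]
ee_rot: [-0.0, 0.719, 0.694, 0.0]
contact_force: [-0.1, -0.1, -0.0]
opening: 64.1
grip_force: 0.0
```

Request:
{"name": "move_arm", "arguments": {
  "moves": [
    [-0.72,0.28,0,0,-0.5],
    [-0.72,0.28,0,0,-0.5],
    [-0.72,0.28,0,0,-0.5],
    [-0.72,0.28,0,0,-0.5],
    [-0.72,0.28,0,0,-0.5],
    [-0.72,0.28,0,0,-0.5],
    [-0.72,0.28,0,0,-0.5],
    [-0.72,0.28,0,0,-0.5]
  ]
}}

```text
time_s: 69.1
tool_pos: [604.1, 15.2, 193.2]
ee_rot: [0.0, 0.721, 0.692, 0.0]
contact_force: [0.4, -0.2, -0.2]
opening: 63.9
grip_force: 0.0
```

Request:
{"name": "move_arm", "arguments": {
  "moves": [
    [-0.72,0.28,0,0,-0.5],
    [-0.72,0.28,0,0,-0.5],
    [-0.72,0.28,0,0,-0.5],
    [-0.72,0.28,0,0,-0.5],
    [0,0,0,0,-0.5],
    [0,0,0,0,-0.5],
    [0,0,0,0,-0.5],
    [0,0,0,0,-0.5]
  ]
}}

```text
time_s: 70.1
tool_pos: [653.8, -128.3, 193.2]
ee_rot: [-0.0, 0.721, 0.693, 0.0]
contact_force: [-0.9, -0.5, 0.2]
opening: 64.2
grip_force: 0.0
```

```bash
cat >> h.py <<'E'
def circ(C,im,cx,cy,z,r0,r1,r=120):
    P=cv2.medianBlur(cv2.cvtColor(rect(C,im,cx,cy,r,z),cv2.COLOR_RGB2GRAY),5)
    c=cv2.HoughCircles(P,cv2.HOUGH_GRADIENT,1,40,param1=80,param2=15,minRadius=r0,maxRadius=r1)
    for k in ([] if c is None else c[0][:3]): print("circle z",z,(cx-r+k[0]).round(1),(cy-r+k[1]).round(1),"r",k[2].round(1))
E
python3 - <<'E'
from h import *
go(660,-130,200,88); wrist("p1.png"); C,f,im=wload("p1.png")
circ(C,im,668,-30,1,52,60); circ(C,im,668,-30,1,44,50); circ(C,im,661,-231,22,41,49); print(w2px(C,[668,-30,0]),w2px(C,[661,-231,22]))
C,f,im=wload("w4.png"); print("w4");circ(C,im,661,-231,22,41,49); print("eraser",f(610,280,10),f(625,300,10),f(660,270,10),f(650,257,10))
K=cam("top"); im=cv2.imread("pics/top0.png")[:,:,::-1]; circ(K,im,668,-30,1,52,60); circ(K,im,661,-231,22,41,49)
E
```

```text
at [ 653.8 -128.3  193.2] yaw 87.8 j7 0.53 delta [-0.029  0.125 -0.136] turn -0.003 t 70.1
circle z 1 669.5 -27.5 r 55.3
circle z 1 672.5 -22.5 r 49.4
circle z 22 663.5 -230.5 r 44.6
[327.55944606  77.69906362] [327.26020091 281.08438235]
w4
circle z 22 662.5 -230.5 r 44.5
eraser [ 687.53140646 -337.64977493   10.        ] [ 704.58107494 -360.16132106   10.        ] [ 736.6637605  -330.57582409   10.        ] [ 725.14006851 -316.42688539   10.        ]
circle z 1 668.5 -30.5 r 55.5
circle z 22 660.5 -234.5 r 42.9
```

Request:
{"name": "move_arm", "arguments": {
  "moves": [
    [-0.8,0.07,0,0,-0.5],
    [-0.8,0.07,0,0,-0.5],
    [-0.8,0.07,0,0,-0.5],
    [-0.78,0.06,0,0,-0.5],
    [0,0,0.5,0,-0.5],
    [0,0,0.8,0,-0.5],
    [0,0,0.7,0,-0.5],
    [0,0,0,0,-0.5]
  ]
}}

```text
time_s: 71.15
tool_pos: [659.2, -287.3, 90.2]
ee_rot: [-0.003, 0.721, 0.693, -0.001]
contact_force: [0.4, 0.3, 0.5]
opening: 64.1
grip_force: 0.0
```

```bash
python3 - <<'E'
from h import *
go(661.1,-288,4,88.1); wrist("p2.png"); C,f,im=wload("p2.png")
circ(C,im,661,-231,22,41,49)
E
```

```text
at [ 659.2 -287.3   90.2] yaw 87.7 j7 0.79 delta [-0.017  0.047  1.723] turn -0.005 t 71.2
circle z 22 665.5 -232.5 r 42.7
```

Request:
{"name": "move_arm", "arguments": {
  "moves": [
    [0,0.06,0.5,-0.004,-0.5],
    [0,0,0.5,0,-0.5],
    [0,0,0.5,0,-0.5],
    [0,0,0.22,0,-0.5],
    [0,0,0,0,-0.5],
    [0.1,0,0,0,-0.5],
    [0.2,0,0,0,-0.5],
    [0.25,0,0,0,-0.5]
  ]
}}

```text
time_s: 72.2
tool_pos: [665.0, -262.0, 8.2]
ee_rot: [0.001, 0.719, 0.695, -0.0]
contact_force: [-0.8, -1.8, 1.6]
opening: 64.0
grip_force: 1.0
```

```bash
python3 - <<'E'
from h import *
go(661.1,-288,4,88.1); wrist("p3.png"); C,f,im=wload("p3.png")
circ(C,im,662,-220,22,41,49); print(ctrl.read_state()["contact_force"])
E
```

```text
at [ 665.  -262.     8.2] yaw 88.0 j7 0.81 delta [-0.522 -0.06   0.085] turn -0.001 t 72.2
circle z 22 665.5 -218.5 r 44.9
[-1.20834566  0.22347342  1.13656461]
```

Request:
{"name": "move_arm", "arguments": {
  "moves": [
    [0.25,0,0.05,0,-0.5],
    [0.3,-0.005,0,0,-0.5],
    [0.3,-0.005,0,0,-0.5],
    [0.3,-0.005,0,0,-0.5],
    [0.3,-0.005,0,0,-0.5],
    [0.3,-0.005,0,0,-0.5],
    [0.3,-0.005,0,0,-0.5],
    [0.3,-0.005,0,0,-0.5]
  ]
}}

```text
time_s: 73.25
tool_pos: [667.8, -145.6, 6.2]
ee_rot: [0.002, 0.72, 0.694, -0.0]
contact_force: [0.1, -5.2, 6.3]
opening: 63.9
grip_force: 4.0
```

Request:
{"name": "move_arm", "arguments": {
  "moves": [
    [0.3,0,0,0,-0.5],
    [0.3,0,0,0,-0.5],
    [0.25,0,0,0,-0.5],
    [0.1,0,0,0,-0.5],
    [0.05,0,0,0,-0.5],
    [0,0,0,0,-0.5],
    [0,0,0,0,-0.5],
    [0,0,0,0,-0.5]
  ]
}}

```text
time_s: 74.25
tool_pos: [669.5, -95.3, 6.0]
ee_rot: [0.001, 0.72, 0.694, 0.0]
contact_force: [0.7, -4.5, 5.3]
opening: 64.2
grip_force: 3.6
```

```bash
python3 - <<'E'
from h import *
go(668,-71,4,88); wrist("p4.png"); C,f,im=wload("p4.png")
circ(C,im,668,-40,22,41,49); circ(C,im,668,-30,1,52,60);circ(C,im,668,-30,1,44,49)
E
```

```text
at [669.5 -95.3   6. ] yaw 88.0 j7 0.61 delta [ 0.485 -0.048  0.038] turn -0.0 t 74.2
circle z 22 668.5 -50.5 r 42.7
circle z 1 670.5 -57.5 r 52.3
circle z 1 670.5 -57.5 r 47.4
```

Request:
{"name": "move_arm", "arguments": {
  "moves": [
    [0.12,-0.01,0,0,-0.5],
    [0.12,-0.01,0,0,-0.5],
    [0.1,0,0,0,-0.5],
    [0.07,0,0,0,-0.5],
    [0.03,0,0,0,-0.5],
    [0,0,0,0,-0.5],
    [0,0,0,0,-0.5],
    [0,0,0,0,-0.5]
  ]
}}

```text
time_s: 75.3
tool_pos: [669.2, -73.5, 5.9]
ee_rot: [0.001, 0.72, 0.694, 0.0]
contact_force: [0.2, -3.8, 5.6]
opening: 63.7
grip_force: 3.7
```

Request:
{"name": "move_arm", "arguments": {
  "moves": [
    [-0.1,0,0,0,-0.5],
    [-0.4,0,0,0,-0.5],
    [-0.4,0,0,0,-0.5],
    [0,0,-0.8,0,-0.5],
    [0,0,-0.8,0,-0.5],
    [0,0,-0.8,0,-0.5],
    [0,0,-0.8,0,-0.5],
    [0,0,0,0,-0.5]
  ]
}}

```text
time_s: 76.3
tool_pos: [668.4, -120.0, 168.4]
ee_rot: [0.003, 0.72, 0.694, 0.002]
contact_force: [-0.1, -1.0, 0.9]
opening: 64.0
grip_force: 0.0
```

```bash
python3 - <<'E'
from h import *
go(668,-100,4,88); wrist("p5.png"); C,f,im=wload("p5.png")
for z in (20,22): circ(C,im,668,-30,z,42,47); 
circ(C,im,668,-30,1,52,60)
K=cam("top"); im=ctrl.read_camera("top"); cv2.imwrite("pics/top1.png",im[:,:,::-1]); circ(K,im,668,-30,22,41,49); circ(K,im,668,-30,1,52,60)
E
```

```text
at [ 668.4 -120.   168.4] yaw 87.9 j7 0.54 delta [ 0.403 -0.043  3.287] turn -0.001 t 76.3
circle z 20 671.5 -33.5 r 43.1
circle z 22 666.5 -52.5 r 43.1
circle z 1 669.5 -27.5 r 55.7
circle z 22 666.5 -33.5 r 48.4
```

```bash
cat >> h.py <<'E'
def white(C,im,cx,cy,z,th=125):
    P=rect(C,im,cx,cy,80,z); H=cv2.cvtColor(P,cv2.COLOR_RGB2HSV); m=((H[...,1]<45)&(H[...,2]>th)).astype(np.uint8)
    m=cv2.morphologyEx(m,cv2.MORPH_OPEN,np.ones((3,3))); cs,_=cv2.findContours(m,cv2.RETR_EXTERNAL,cv2.CHAIN_APPROX_NONE); c=max(cs,key=cv2.contourArea)
    (x,y),r=cv2.minEnclosingCircle(c); e=cv2.fitEllipse(cv2.convexHull(c)); print("white",th,round(cx-80+x,1),round(cy-80+y,1),round(r,1),"ell",np.round(np.array(e[0])-80+[cx,cy],1),np.round(e[1],1))
E
python3 - <<'E'
from h import *
C,f,im=wload("p5.png"); K=cam("top"); t=cv2.imread("pics/top1.png")[:,:,::-1]; t0=cv2.imread("pics/top0.png")[:,:,::-1]
for th in (110,130,150): white(C,im,669,-30,22,th); white(K,t,669,-30,22,th); white(K,t0,662,-231,22,th)
E
```

```text
white 110 670.2 -31.1 46.0 ell [670.4 -30.9] [90.1 91.5]
white 110 693.0 -5.0 25.0 ell [693.1  -4.3] [21.1 47. ]
white 110 661.5 -232.0 46.9 ell [ 661.9 -232.1] [88.8 92.8]
white 130 670.4 -30.6 45.2 ell [670.4 -30.8] [89.6 90.3]
white 130 693.0 -4.5 23.9 ell [692.1  -5.1] [21.1 45.3]
white 130 662.8 -231.7 46.5 ell [ 662.3 -232.4] [88.6 91.9]
white 150 670.3 -30.6 44.9 ell [670.2 -30.6] [89.1 89.4]
white 150 693.0 -4.0 22.8 ell [692.1  -5.4] [20.3 44.3]
white 150 663.0 -232.3 45.4 ell [ 662.7 -232.5] [88.2 90.3]
```

Request:
{"name": "move_arm", "arguments": {
  "moves": [
    [0,0,0.8,0,-0.5],
    [0,0,0.8,0,-0.5],
    [0,0,0.8,0,-0.5],
    [0,0,0.8,0,-0.5],
    [0.3,0,0.05,0,-0.5],
    [0.3,0,0,0,-0.5],
    [0.2,0,0,0,-0.5],
    [0,0,0,0,-0.5]
  ]
}}

```text
time_s: 77.4
tool_pos: [669.4, -75.5, 3.6]
ee_rot: [0.001, 0.718, 0.696, 0.001]
contact_force: [-0.1, -0.5, -0.3]
opening: 63.8
grip_force: 0.0
```

```bash
python3 - <<'E'
from h import *
go(668.5,-71,6,88)
E
```

```text
at [669.4 -75.5   3.6] yaw 88.1 j7 0.6 delta [ 0.09  -0.021 -0.049] turn 0.002 t 77.4
```

Request:
{"name": "move_arm", "arguments": {
  "moves": [
    [0.04,0,0,0,-0.5],
    [0.04,0,0,0,-0.5],
    [0.03,0,0,0,-0.5],
    [0,0,0,0,-0.5],
    [0,0,0,0,-0.5],
    [0,0,0,0,-0.5],
    [0,0,0,0,-0.5],
    [0,0,0,0,-0.5]
  ]
}}

```text
time_s: 78.4
tool_pos: [668.8, -72.2, 2.5]
ee_rot: [0.0, 0.719, 0.695, 0.0]
contact_force: [0.2, -2.7, 2.7]
opening: 63.8
grip_force: 1.5
```

Request:
{"name": "move_arm", "arguments": {
  "moves": [
    [-0.1,0,0,0,-0.5],
    [-0.4,0,0,0,-0.5],
    [-0.4,0,0,0,-0.5],
    [0,0,-0.8,0,-0.5],
    [0,0,-0.8,0,-0.5],
    [0,0,-0.8,0,-0.5],
    [0,0,-0.8,0,-0.5],
    [0,0,-0.5,0,-0.5]
  ]
}}

```text
time_s: 79.4
tool_pos: [667.0, -119.2, 189.5]
ee_rot: [0.001, 0.72, 0.694, 0.001]
contact_force: [0.5, 0.7, -0.4]
opening: 64.1
grip_force: 0.0
```

Request:
{"name": "move_arm", "arguments": {
  "moves": [
    [-0.8,0,0,0,-0.5],
    [-0.8,0,0,0,-0.5],
    [-0.6,0,0,0,-0.5],
    [0,0,0,0,-0.5],
    [0,0,0,0,-0.5],
    [0,0,0,0,-0.5],
    [0,0,0,0,-0.5],
    [0,0,0,0,-0.5]
  ]
}}

```text
time_s: 80.4
tool_pos: [663.3, -226.0, 187.2]
ee_rot: [-0.0, 0.719, 0.695, 0.0]
contact_force: [0.1, 0.6, 0.4]
opening: 64.1
grip_force: 0.0
```

```bash
python3 - <<'E'
from h import *
go(668,-100,4,88); wrist("p6.png"); C,f,im=wload("p6.png"); white(C,im,669,-30,22,140); print(w2px(C,[669,-28,0]))
K=cam("top"); t=ctrl.read_camera("top"); cv2.imwrite("pics/top2.png",t[:,:,::-1]); white(K,t,669,-30,22,140); circ(K,t,668,-30,1,52,60)
# brush/rail heads check: compare the tops in top view: brown px near predicted handle axes
def ring(K,t,n):
    P=rect(K,t,669,-28,80,1); H=cv2.cvtColor(P,cv2.COLOR_RGB2HSV); print(n,P[80,[20,22,25,28,30,32,128,130,132,134,136,138]].tolist())
for z,nm in((46,"rail"),): handles(K,t,540,220,z,200)
s=cv2.imread("pics/top0.png")[:,:,::-1]
for nm,(x,y,w,h) in dict(jar=(450,203,28,24),tube=(268,85,26,34),stamp=(232,115,28,26),orange=(405,265,46,62),green=(218,265,44,82),eraser=(446,118,26,26)).items():
    d=np.abs(s[y:y+h,x:x+w].astype(int)-t[y:y+h,x:x+w]).max(2); print(nm,(d>40).sum())
E
```

```text
at [ 663.3 -226.   187.2] yaw 88.1 j7 0.67 delta [2.521 0.008 3.665] turn 0.001 t 80.4
white 140 602.5 -88.5 23.5 ell [602.5 -91.5] [18.3 92.8]
[315.29153551 -46.30917206]
white 140 669.4 -30.2 46.0 ell [669.6 -30.3] [91.3 91.5]
circle z 1 668.5 -30.5 r 56.7
handle mid [589.  128.3] len/wid 112 42 ang 9.5
handle mid [578.2 146.9] len/wid 51 22 ang 25.2
handle mid [568.6 173.2] len/wid 114 42 ang 12.1
handle mid [555.6 190.6] len/wid 50 19 ang 24.8
handle mid [548.8 217.4] len/wid 121 24 ang 25.8
handle mid [533.3 233.9] len/wid 51 16 ang 25.8
handle mid [522.1 270.7] len/wid 127 34 ang 27.1
handle mid [725.7 258.1] len/wid 44 24 ang 128.7
handle mid [486.  348.6] len/wid 132 109 ang 26.8
jar 0
tube 0
stamp 0
orange 0
green 1529
eraser 606
```

```bash
python3 - <<'E'
from h import *
for n in("top0","top2"):
    t=cv2.imread(f"pics/{n}.png")[:,:,::-1]; H=cv2.cvtColor(t,cv2.COLOR_RGB2HSV)
    m=(abs(H[...,0].astype(int)-60)<12)&(H[...,1]>180)&(H[...,2]>40); m[:250]=0; ys,xs=np.where(m); print(n,"green",len(xs),xs.mean(),ys.mean(),xs.min(),xs.max(),ys.min(),ys.max(), "V",H[...,2][m].mean())
    print(n,"eraser px",t[131,459],t[128,456],t[133,462])
C=cam("scene"); s0=cv2.imread("pics/scene0.png")[:,:,::-1]; s=ctrl.read_camera("scene")
d=np.abs(s0.astype(int)-s).max(2); print("scene eraser",(d[388:400,270:297]>40).sum(),"green",(d[122:150,265:328]>40).sum())
E
```

```text
top0 green 567 236.99647266313934 307.94356261022926 225 252 273 341 V 95.41798941798942
top0 eraser px [185 185 182] [186 186 183] [185 188 184]
top2 green 387 237.7545219638243 312.95348837209303 225 252 273 341 V 125.80103359173127
top2 eraser px [33 39 49] [35 45 54] [26 34 41]
scene eraser 0 green 1457
```

```bash
python3 -c "
from station import ctrl
print(ctrl.finish_job())"
```

```text
the job is handed in; nothing more can be done
None
```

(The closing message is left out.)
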